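# Set out the bench for doming and curving copper blanks

### The arm

A 6-joint arm with a two-finger parallel gripper is mounted at the origin on the work surface. World frame = base frame: x ahead of the robot, y to its left, z up, the work surface at z = 0. Lengths are in m, angles in rad, forces in N, time in s.
With the tool pointing down it reaches from about 0.375 to 0.9 m from the base axis. Payload 3.1 kg.
Tool frame: the origin (TCP) lies on the centre line of the jaws, within the pads' length; the fingertips stand 25 mm ahead of it and the grasp point (between the pads) lies 6 mm ahead of it (manip.tip_extent is the distance from the TCP to the fingertips, in m); z points along the fingers, y is the line along which they close (so a half turn about z gives the same grasp; the last joint's range is limited). The gripper opens to 85 mm and grips with 20 to 120 N. Pads are 22 mm wide; open, the fingers measure 114 mm over their backs; the gripper's body (76 mm by 85 mm) begins 54 mm behind the grasp point. The pads swing forward as they close: fully open they stand 13 mm farther back than shut.
Start: joints at [0.974, 0.527, 1.433, -0, 1.181, -0.178], TCP at [0.254, 0.571, 0.256] pointing down, gripper open.
Joint ranges: [-3.08, 3.08], [-0.75, 2.2], [0.22, 2.44], [-1.43, 4.57], [0, 2.65], [-2.85, 2.85]. Speed limits (rad/s): [2.79, 2.79, 3.14, 3.14, 3.14, 3.14].

### API

Orientations are given as a unit quaternion [x, y, z, w].
In Python, from station import readout, imaging, order, manip gives the robot as it stands.
- The arm moves only by the tool move_arm, never from a script. Its argument "rows" is a list of rows, each a list of 7 numbers: the turn, a rotation vector about the tool's x, y, z in degrees, then the shift along the tool's x, y, z in mm, then the closure, from 0 (fully open) to 1 (shut). A call has 1 to 12 rows; each row is the pose to reach, as a shift and turn from the pose commanded when the call began, along the tool's axes at that moment; what a row does not reach only later rows make up. A row lasts 1/12 s, in which the tool goes at most 41.7 mm and 7.16 degrees, less where a joint would pass 70% of its speed; a pose out of reach is approached as far as the arm can. A call with a gripper value outside its range is refused whole. The fingers move at their own pace and stop on an object; "squeeze" is the grip in N (left out, the last holds). Time passes only in rows, so rows that repeat a pose let the fingers close. It gives the time, the measured TCP pose, the force, the opening and the grip force at its end, in the units of the state.
- readout.sense(): the state, without advancing time (a new reading comes with each control period).
- imaging.snapshot(name): name is "scene" or "top" or "wrist"; returns a dict with "img" (384x512x3 uint8, red, green, blue), "z_map" (384x512 float32, m along the optical axis (not along the pixel's ray), 0 where there is no reading), "fovy" (degrees; the focal length in pixels is half the picture's height over the tangent of half this angle, whatever the lens; pixels are square), "cx", "cy" (the principal point, pixels), "rvec" (rotation vector, rad) and "tvec" (3), from world to camera coordinates, as OpenCV has them. Camera axes: x right, y down, z forward; pixel columns grow to the right and rows downward; lengths in m; the calibration is good to about 2 mm. A picture is of the moment at which its call begins.
- order.sign_off(): hands the job in; it is judged then, once.
The state is a dict: "t": time; "q": joint angles; "qd": joint speeds; "tau": joint torques, N m; "tcp_pos": TCP position; "tool_rot": TCP orientation; "force": force on the tool from outside, world axes, zero at the start; "ft_torque": the same for the moment, N m; "finger_gap": opening from 0.0 (shut) to 1.0 (fully open); "gripper_force": force on a finger pad.
Only numpy, scipy, OpenCV 4.12 (cv2) and the standard library are available. Lean on these libraries where they do the work, as an engineer would, in place of code of your own. Each camera call takes 0.05 s, during which the arm holds its last target. There are 200 camera calls.

### The job

Get the bench ready for forming copper blanks. Lay the steel bench block centred and square on the black rubber pad, long side along long side, and set the brass doming block squarely on the middle of it; pull the dark swage block up out of its slot in the wooden rack and stand it, channels up, beside the middle of the pad's left side and parallel to that side; stand the mallet on its head beside the middle of the pad's right side, handle towards the robot along that side; and put the tin of copper blanks behind the middle of the pad's far side. Keep these three about 2.5 cm clear of the pad's edge, put everything down gently without dropping it, and leave the tin of silver blanks, the red bottle and the pliers where they are.

Things in the scene. Friction and masses are not known exactly. Their poses are not given: they have to be found in the camera images.
- pad: Target: black rubber pad fixed on the bench (bare bench top: z = 0), 110 mm along its x, 90 mm along its y, 4 mm thick. Origin: centre of its underside. Its x axis points away from the robot (far side, 'behind') within 15 degrees, y to its left, z up; left, right and behind are meant along these axes.
- rack: Fixed wooden rack on a fixed dark green cutting mat (3 mm thick). 34 mm tall, x -47 to +75, y +-36 mm. Origin: underside, below the slot's middle; z up. Slot along x, 82 x 27 mm, floor 8 mm above the underside, solid wood either side. Near its +x end (x = 58 mm) stands a row of steel punches across it, ball tops 60 mm above the underside.
- swage_block: Loose dark steel block, 76 mm along its x, 24 mm along y, 40 mm tall, 0.5 kg, with three channels 9 mm deep across its top edge (solid land from x = -16 to +12 mm). At the start it stands in the rack's slot with 1.5 mm play either side; only its top 14 mm stand out of the wood. Origin: centre of its underside; z up.
- bench_block: Loose flat bright steel block, 80 mm along its x, 56 mm along y, 18 mm thick, 0.6 kg; starts flat on the green mat. Origin: centre of its underside; z up. Its long side goes along the pad's long side (either way round).
- doming_block: Loose brass 40 mm cube, 0.5 kg, with a round hollow 26 mm wide in its top and smaller ones on its sides; starts on the green mat. Origin: centre of its underside; z up, x and y square to its sides. Any quarter turn will do.
- mallet: Loose wooden mallet standing on its striking face: upright round head, 44 mm in diameter, 56 mm tall; level handle 13 mm thick, its axis 28 mm up, pointing along the mallet's -x and ending 120 mm from the head's axis. 0.12 kg. Starts on the bench between and beyond pad and mat. Origin: centre of the head's underside; z up.
- copper_tin: Loose round aluminium tin, 40 mm in diameter, 20 mm tall, 0.07 kg, its lid showing orange-red copper discs; starts on the green mat. Origin: centre of its underside; z up.
- silver_tin: Bystander, loose. The same tin (40 mm in diameter, 20 mm tall) but showing silver-grey discs. To be left alone. Origin: centre of its underside.
- bottle: Bystander, loose. Small round red bottle with a tapered black cap, 24 mm in diameter, 58 mm tall, standing on the bench behind the pad, towards its left corner. To be left alone. Origin: centre of its underside.
- pliers: Bystander, loose. Pliers with blue grips lying flat on the bench in front of the pad, about 130 mm along their x, 42 mm wide, 10 mm high. To be left alone. Origin: by the joint, at the underside.
Not all that is in view belongs to the job. Several things have the shape of the doming_block; the one meant has the colours described above.

How it is judged:
By the outcome, as a careful person would: the job done as asked, in the order asked, and still so for the second after the job is handed in, with the robot touching nothing.
It also fails if it takes over 144 s, if anything falls off the work surface, if the arm or the gripper's body presses on something with over 40 N, if the wrist force passes 120 N, or if a joint passes its speed limit or range.

## Working session

There is one attempt and no reset: what is moved stays moved. The work goes in short steps, Python scripts to look and compute and a tool call to move; the robot and the scene stay as the last step left them, time stands still between calls to the robot, and variables do not carry over. Pictures are saved under pics/ and viewed, at most 14 in all, crops included, and the job is handed in when it is done.

Besides the shell and the picture viewer there is one more tool, called after "Request:" as a command line: name --pt "numbers of a row" for each row, then --argument value for the rest. move_arm: Moves the arm, as the interface text tells. Its arguments: {"type":"object","properties":{"rows":{"type":"array"},"squeeze":{"type":"number"}},"required":["rows"]}

```bash
ls; mkdir -p pics; cat > h.py <<'E'
import numpy as np, cv2
from scipy.spatial.transform import Rotation as R
from station import readout, imaging, order, manip
def snap(n):
    s=imaging.snapshot(n); h=s["img"].shape[0]
    s["f"]=h/2/np.tan(np.radians(s["fovy"])/2)
    s["R"]=R.from_rotvec(np.ravel(s["rvec"])).as_matrix(); s["t"]=np.ravel(s["tvec"])
    s["c"]=-s["R"].T@s["t"]; return s
def ray(s,uv):
    uv=np.atleast_2d(np.asarray(uv,float))
    d=np.c_[(uv[:,0]-s["cx"])/s["f"],(uv[:,1]-s["cy"])/s["f"],np.ones(len(uv))]
    return d@s["R"]
def plane(s,uv,z):
    d=ray(s,uv); return s["c"]+d*((z-s["c"][2])/d[:,2])[:,None]
def cloud(s):
    h,w=s["z_map"].shape; u,v=np.meshgrid(np.arange(w),np.arange(h))
    d=ray(s,np.c_[u.ravel(),v.ravel()]); return (s["c"]+d*s["z_map"].reshape(-1,1)).reshape(h,w,3)
def proj(s,p):
    q=np.atleast_2d(p)@s["R"].T+s["t"]; return q[:,:2]/q[:,2:]*s["f"]+[s["cx"],s["cy"]]
def save(s,n,crop=None,k=1):
    im=s["img"][...,::-1]
    if crop: im=im[crop[1]:crop[3],crop[0]:crop[2]]
    cv2.imwrite("pics/"+n,cv2.resize(im,None,fx=k,fy=k,interpolation=cv2.INTER_CUBIC))
E
python3 - <<'E'
from h import *
import pickle
for n in("top","scene"):
    s=snap(n); save(s,n+"0.png",k=1.5); pickle.dump(s,open(n+"0.pkl","wb")); print(n,s["fovy"],s["c"],s["cx"],s["cy"],(s["z_map"]>0).mean())
print(readout.sense(),manip.tip_extent,[a for a in dir(manip) if a[0]!='_'])
E
```

```text
pics
top 55.1616334238781 [ 0.48868812 -0.046458    0.92471872] 257.77980194001583 192.32192040774706 0.9961140950520834
scene 56.0669704215978 [ 1.20678882 -0.35332365  0.6206713 ] 256.1117612144029 191.64644635317975 0.9844818115234375
{'t': 0.1, 'q': array([ 9.73517884e-01,  5.28407763e-01,  1.43378418e+00,  1.16671539e-05,
        1.18139747e+00, -1.78501202e-01]), 'qd': array([ 0.00154771, -0.00213175, -0.00478301,  0.0001703 , -0.00054962,
        0.00014899]), 'tau': array([ 1.64384401e-04, -4.43309104e+01, -1.78586662e+01, -2.21477521e-04,
        3.92008471e-03,  2.39030760e-05]), 'tcp_pos': array([0.25378093, 0.57050125, 0.255407  ]), 'tool_rot': array([ 2.07863981e-01,  9.78157231e-01, -9.22170020e-04, -3.82617329e-04]), 'force': array([-0.30687604,  0.02822401,  0.23129678]), 'ft_torque': array([-0.02093201,  0.00694221,  0.04484787]), 'gripper_force': 0.0, 'finger_gap': 0.9995639497943167} 0.025 ['PlanningError', 'tip_extent']
```

View pics/top0.png

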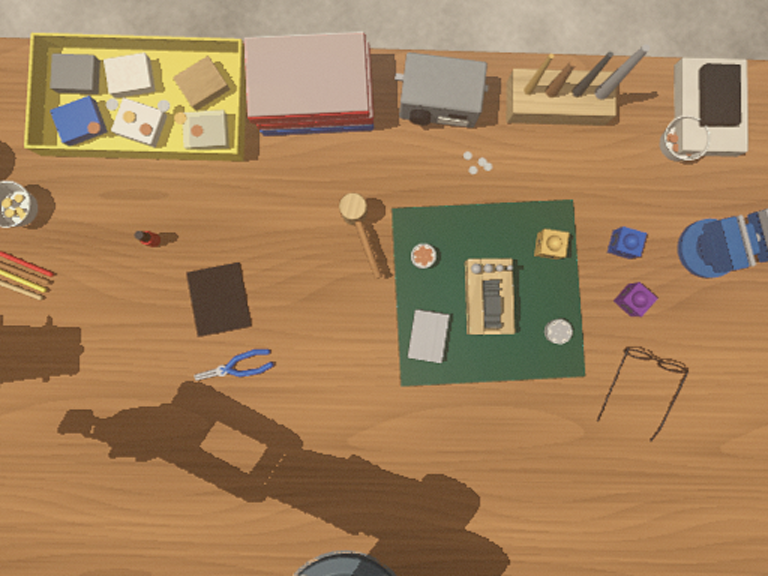

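View pics/scene0.png

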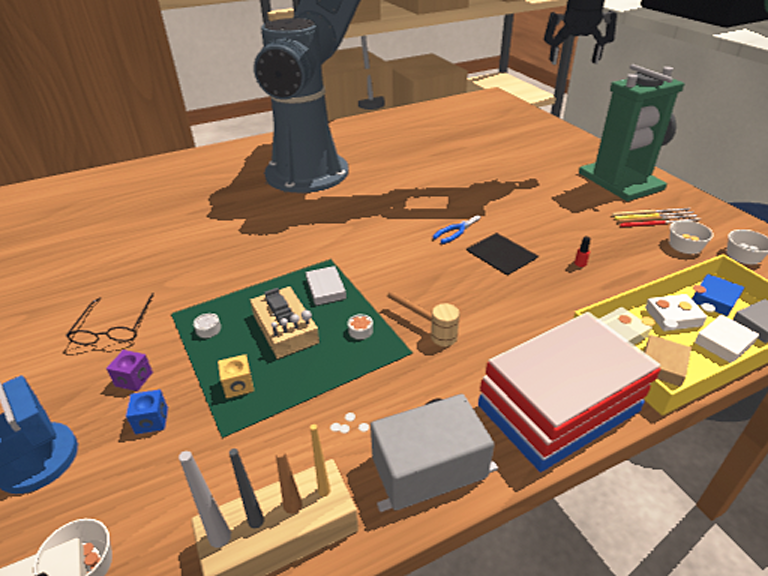

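The top view (at 1.5x) shows the pad at (219,300), bench block (430,336), rack with swage (491,297), brass cube (553,243), mallet head (352,207), copper tin (424,256), silver tin (558,331), bottle (147,239) and pliers (235,365).
Doming candidates are the cubes at brass (553,243), blue (627,242) and purple (637,299). The brass-yellow one on the mat fits. Of the two tins, the one with orange discs at (424,256) is the copper one. I'll confirm both with crops.

```bash
python3 - <<'E'
from h import *
import pickle
s=pickle.load(open("top0.pkl","rb")); hsv=cv2.cvtColor(s["img"],cv2.COLOR_RGB2HSV); P=cloud(s)
for n,(u,v) in dict(pad=(219,300),bench=(430,336),brass=(553,243),swage=(492,305),wood=(470,300),mal=(352,205),handle=(372,250),cu=(424,256),ag=(558,331),mat=(540,300),table=(320,330),bottle=(142,237)).items():
    u,v=int(u/1.5),int(v/1.5); print(n,hsv[v,u],P[v,u].round(3))
w=snap("wrist"); pickle.dump(w,open("w0.pkl","wb"));save(w,"w0.png")
st=readout.sense(); T=R.from_quat(st["tool_rot"]).as_matrix()
print("cam in tool",T.T@(w["c"]-st["tcp_pos"]),"\n",(w["R"]@T).round(3),w["fovy"],w["cx"],w["cy"])
# crop of cubes/tins
im=s["img"][120:250,255:440][...,::-1]; a=cv2.resize(im,None,fx=3.2,fy=3.2,interpolation=cv2.INTER_CUBIC); 
s2=pickle.load(open("scene0.pkl","rb")); cv2.imwrite("pics/c0.png",a)
E
```

```text
pad [14 97 79] [0.512 0.22  0.001]
bench [ 15  23 196] [ 0.461 -0.131  0.019]
brass [ 20 126 226] [ 0.617 -0.327  0.035]
swage [ 26  36 112] [ 0.514 -0.227  0.049]
wood [ 19  99 208] [ 0.521 -0.193  0.037]
mal [ 19  98 214] [0.669 0.001 0.054]
handle [ 14 138 133] [ 0.605 -0.033 -0.001]
cu [ 12 133 192] [ 0.594 -0.118  0.023]
ag [ 18  25 187] [ 0.476 -0.342  0.023]
mat [57 70 99] [ 0.525 -0.318  0.002]
table [ 15 138 178] [ 0.466  0.051 -0.   ]
bottle [14 89 86] [0.607 0.329 0.058]
cam in tool [ 0.07676746 -0.00102594 -0.11650946] 
 [[-0.     1.     0.   ]
 [-0.955  0.    -0.296]
 [-0.296 -0.     0.955]] 61.57661703805463 251.44496228051412 190.25488740302117
```

View pics/c0.png

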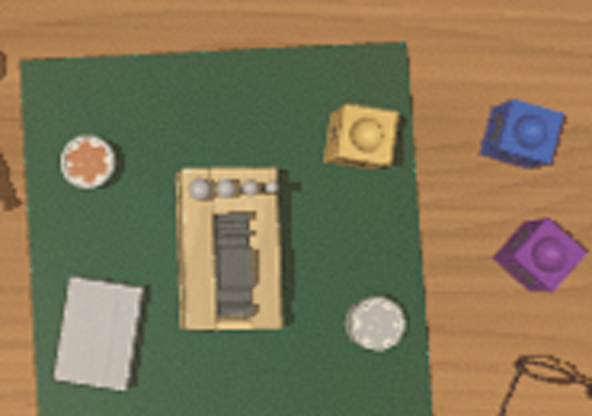

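The crop confirms it: the brass cube with the round hollow is at crop (362,135), blue is (523,133) and purple (541,254), both off the mat. The copper tin with orange discs is at (88,162) and the silver one at (376,322).

```bash
cat >> h.py <<'E'
def go(p,psi,n=''):
    """print the row (turn deg, shift mm) to TCP position p with tool y at world yaw psi deg, tool straight down"""
    st=readout.sense(); T=R.from_quat(st["tool_rot"]); c,s_=np.cos(np.radians(psi)),np.sin(np.radians(psi))
    G=R.from_matrix(np.array([[-s_,c,0],[c,s_,0],[0,0,-1]]).T)
    G=R.from_matrix(np.column_stack([[-s_,c,0],[c,s_,0],[0,0,-1]]))
    rv=np.degrees((T.inv()*G).as_rotvec()); d=1e3*T.inv().apply(np.asarray(p)-st["tcp_pos"])
    print(n,"turn",rv.round(2),"shift",d.round(1),"rows>=",np.ceil(max(np.linalg.norm(rv)/7.16,np.linalg.norm(d)/41.7)),"q1,q6 deg",np.degrees(st["q"][[0,5]]).round())
E
python3 - <<'E'
from h import *
go([.46,.2,.2],90)
E
```

```text
turn [ -0.09  -0.04 -24.  ] shift [-339.  -254.6   55.9] rows>= 11.0 q1,q6 deg [ 56. -10.]
```

Request:
move_arm --pt "0 0 -24 -339 -255 56 0" --pt "0 0 -24 -339 -255 56 0" --pt "0 0 -24 -339 -255 56 0" --pt "0 0 -24 -339 -255 56 0" --pt "0 0 -24 -339 -255 56 0" --pt "0 0 -24 -339 -255 56 0" --pt "0 0 -24 -339 -255 56 0" --pt "0 0 -24 -339 -255 56 0" --pt "0 0 -24 -339 -255 56 0" --pt "0 0 -24 -339 -255 56 0" --pt "0 0 -24 -339 -255 56 0" --pt "0 0 -24 -339 -255 56 0"

```text
t: 1.15
tcp_pos: [0.4623, 0.1969, 0.1997]
tool_rot: [0.003, 1.0, -0.0, 0.0]
force: [0.8, 0.1, -0.0]
finger_gap: 1.004
gripper_force: 0.0
```

```bash
python3 - <<'E'
from h import *
import pickle
s=snap("wrist"); pickle.dump(s,open("w1.pkl","wb")); save(s,"w1.png",k=1.5); print(readout.sense()["tcp_pos"])
go([.46,-.16,.2],90)
E
```

```text
[0.46093703 0.19848904 0.19989539]
 turn [-0.   -0.05 -0.24] shift [-6.000e-01 -3.585e+02 -1.000e-01] rows>= 9.0 q1,q6 deg [ 11. -79.]
```

View pics/w1.png

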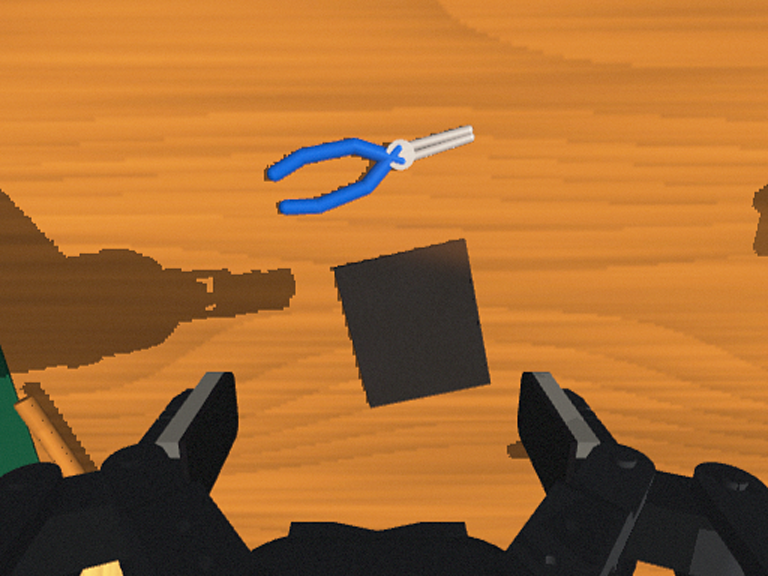

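The wrist view 1 (at 1.5x) shows the pad with corners at (332,268), (465,239), (490,382) and (371,406), the pliers at (370,170), and the mallet's handle end at the lower left. Image up is towards the robot.

Request:
move_arm --pt "0 0 0 0 -358 0 0" --pt "0 0 0 0 -358 0 0" --pt "0 0 0 0 -358 0 0" --pt "0 0 0 0 -358 0 0" --pt "0 0 0 0 -358 0 0" --pt "0 0 0 0 -358 0 0" --pt "0 0 0 0 -358 0 0" --pt "0 0 0 0 -358 0 0" --pt "0 0 0 0 -358 0 0" --pt "0 0 0 0 -358 0 0" --pt "0 0 0 0 -358 0 0" --pt "0 0 0 0 -358 0 0"

```text
t: 2.2
tcp_pos: [0.4597, -0.156, 0.2002]
tool_rot: [-0.001, 1.0, 0.001, -0.001]
force: [0.0, -0.3, -0.2]
finger_gap: 1.001
gripper_force: 0.0
```

```bash
python3 - <<'E'
from h import *
import pickle
s=snap("wrist"); pickle.dump(s,open("w2.pkl","wb")); save(s,"w2.png",k=1.5); print(readout.sense()["tcp_pos"])
E
```

```text
[ 0.45968078 -0.15566836  0.20016935]
```

Request:
move_arm --pt "0 0 0 -90 -40 20 0" --pt "0 0 0 -90 -40 20 0" --pt "0 0 0 -90 -40 20 0" --pt "0 0 0 -90 -40 20 0" --pt "0 0 0 -90 -40 20 0" --pt "0 0 0 -90 -40 20 0"

```text
t: 2.75
tcp_pos: [0.5488, -0.1954, 0.1799]
tool_rot: [-0.001, 1.0, 0.001, -0.001]
force: [0.2, -0.2, 0.2]
finger_gap: 0.998
gripper_force: 0.0
```

```bash
python3 - <<'E'
from h import *
import pickle
s=snap("wrist"); pickle.dump(s,open("w3.pkl","wb")); save(s,"w3.png",k=1.5); print(readout.sense()["tcp_pos"])
E
```

```text
[ 0.54869067 -0.19567387  0.18022081]
```

View pics/w2.png

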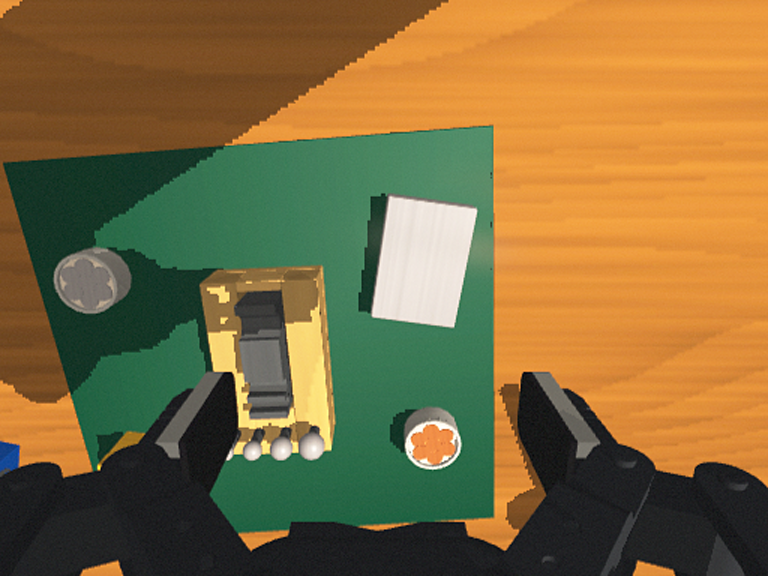

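View pics/w3.png

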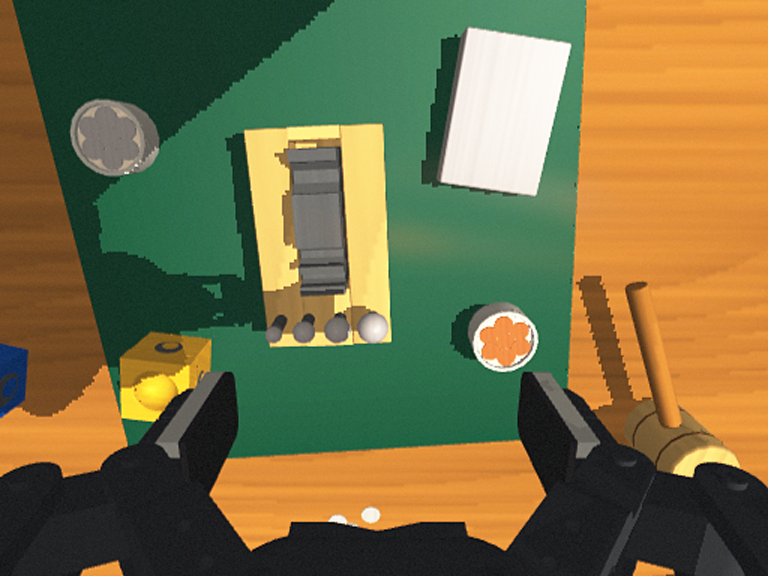

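The wrist views 2 and 3 (at 1.5x) show: bench block centred about (424,262) in w2 and (505,112) in w3. The swage block, with its wide solid land, is at (263,355) and (318,222). The copper tin is at (433,443) and (503,340). In w3 the brass cube is at (165,375), the silver tin (112,135) and the mallet (685,440) with its handle end at (637,288).

```bash
cat >> h.py <<'E'
import pickle
def L(n): return pickle.load(open(n+".pkl","rb"))
def tri(obs):
    """obs: list of (s,(u,v)) -> least squares point of the rays, and worst miss"""
    A=np.zeros((3,3));b=np.zeros(3);M=[]
    for s,uv in obs:
        d=ray(s,uv)[0];d/=np.linalg.norm(d);m=np.eye(3)-np.outer(d,d);A+=m;b+=m@s["c"];M.append((m,s["c"]))
    p=np.linalg.solve(A,b); return p,max(np.linalg.norm(m@(p-c)) for m,c in M)
def quad(s,mask,seed=None):
    """largest contour (or the one holding seed) -> 4 corners (px) by line fits to its sides"""
    cs=cv2.findContours(mask.astype(np.uint8),cv2.RETR_EXTERNAL,cv2.CHAIN_APPROX_NONE)[0]
    if seed is not None: cs=[c for c in cs if cv2.pointPolygonTest(c,seed,False)>=0]
    c=max(cs,key=cv2.contourArea); p=c[:,0,:].astype(float)
    q=cv2.approxPolyDP(cv2.convexHull(c),0.06*cv2.arcLength(c,True),True)[:,0,:].astype(float)
    if len(q)!=4: q=cv2.boxPoints(cv2.minAreaRect(c))
    lines=[]
    for i in range(4):
        a,b=q[i],q[(i+1)%4]; t=(b-a)/np.linalg.norm(b-a); n=np.array([-t[1],t[0]])
        k=(p-a)@t/np.linalg.norm(b-a); sel=p[(abs((p-a)@n)<3)&(k>.12)&(k<.88)]
        vx,vy,x0,y0=cv2.fitLine(sel.astype(np.float32),cv2.DIST_HUBER,0,.01,.01).ravel(); n=np.array([-vy,vx]); lines.append((n,n@[x0,y0]))
    return np.array([np.linalg.solve(np.array([lines[i-1][0],lines[i][0]]),[lines[i-1][1],lines[i][1]]) for i in range(4)])
def rect(P):
    """4 world corners -> centre, long side, short side, yaw deg of the long side"""
    a=(P[1]-P[0]+P[2]-P[3])/2; b=(P[2]-P[1]+P[3]-P[0])/2
    if np.hypot(*a[:2])<np.hypot(*b[:2]): a,b=b,a
    return P.mean(0).round(4),np.hypot(*a[:2]).round(4),np.hypot(*b[:2]).round(4),(np.degrees(np.arctan2(a[1],a[0]))%180).round(2)
E
python3 - <<'E'
from h import *
w1,w2,w3,t0=L("w1"),L("w2"),L("w3"),L("top0")
H=lambda s:cv2.cvtColor(s["img"],cv2.COLOR_RGB2HSV).astype(int)
for n,s,sd in(("w1",w1,(275,215)),("top",t0,(146,200))):
    h=H(s); print("hsv",h[sd[1],sd[0]])
    m=(h[...,2]<(75 if n=="w1" else 95))&(h[...,1]<130 if n=="top" else True)
    q=quad(s,m,sd); print(n,q.round(1).tolist(),rect(plane(s,q,.004))); C=cloud(s)
    print(" depth z",np.median(C[sd[1]-8:sd[1]+8,sd[0]-8:sd[0]+8,2]))
Q=[]
for s,sd in((w2,(283,175)),(w3,(337,75))):
    h=H(s); q=quad(s,(h[...,1]<60)&(h[...,2]>150),sd); q=q[np.argsort(np.arctan2(*(q-q.mean(0)).T))]; Q.append(q); print(q.round(1).tolist(),rect(plane(s,q,.021)))
T=[tri([(w2,a),(w3,b)]) for a,b in zip(*Q)]; print("tri bench",[(p.round(4).tolist(),round(e,4)) for p,e in T]); print(rect(np.array([p for p,e in T])))
C=cloud(w3); print("bench depth",np.median(C[65:85,330:345,2]), "swage land",np.median(C[138:160,206:220],(0,1)).round(4), "mat",np.median(C[60:70,180:200,2]))
E
```

```text
hsv [ 4 40 51]
w1 [[311.20001220703125, 172.60000610351562], [325.8999938964844, 254.6999969482422], [246.3000030517578, 270.29998779296875], [221.39999389648438, 175.5]] (array([0.515 , 0.2221, 0.004 ]), np.float64(0.102), np.float64(0.0886), np.float64(12.48))
 depth z 0.0030545391896272256
hsv [14 97 79]
top [[158.5, 175.10000610351562], [166.6999969482422, 216.3000030517578], [132.10000610351562, 223.0], [125.0999984741211, 181.8000030517578]] (array([0.5146, 0.2198, 0.004 ]), np.float64(0.1049), np.float64(0.0859), np.float64(12.69))
 depth z 0.0038313892485502543
[[259.29998779296875, 130.60000610351562], [247.39999389648438, 210.6999969482422], [301.70001220703125, 217.60000610351562], [318.1000061035156, 138.3000030517578]] (array([ 0.4597, -0.1277,  0.021 ]), np.float64(0.0787), np.float64(0.0543), np.float64(171.83))
[[311.8999938964844, 17.600000381469727], [293.3999938964844, 120.5999984741211], [356.6000061035156, 130.0], [380.3999938964844, 28.5]] (array([ 0.4604, -0.128 ,  0.021 ]), np.float64(0.0787), np.float64(0.0543), np.float64(171.99))
tri bench [([0.4175, -0.149, 0.0196], np.float64(0.0)), ([0.4956, -0.1601, 0.0194], np.float64(0.0001)), ([0.5034, -0.1059, 0.0186], np.float64(0.0002)), ([0.4247, -0.0945, 0.018], np.float64(0.0001))]
(array([ 0.4603, -0.1274,  0.0189]), np.float64(0.0793), np.float64(0.0549), np.float64(171.86))
bench depth 0.02006609097867129 swage land [ 0.514  -0.2256  0.05  ] mat 0.0020808736799486083
```

```bash
python3 - <<'E'
from h import *
w1,w2,w3,t0=L("w1"),L("w2"),L("w3"),L("top0")
H=lambda s:cv2.cvtColor(s["img"],cv2.COLOR_RGB2HSV).astype(int)
h=H(w1); print("refl",h[170,300],"wood",h[150,280])
m=(h[...,1]<120)&(h[...,2]<140); q=quad(w1,m,(275,215)); print("pad",q.round(1).tolist(),rect(plane(w1,q,.004)))
# fingertips in tool frame
C=cloud(w2); st=readout.sense(); T=R.from_quat([0,1,0,0]).as_matrix()
P=(C-np.array([.4597,-.1557,.2002]))@T; sel=(P[...,2]<.04)&(P[...,2]>-.02)&(abs(P[...,0])<.05)
for sg in(-1,1):
    f=P[sel&(sg*P[...,1]>.03)&(abs(P[...,1])<.07)]; print("tip",sg,len(f),f.max(0).round(4),f.min(0).round(4))
# rack top outline & swage in both views
for n,s in(("w2",w2),("w3",w3)):
    C=cloud(s); z=C[...,2]; x,y=C[...,0],C[...,1]
    roi=(x>.44)&(x<.6)&(y<-.17)&(y>-.28)
    sw=roi&(z>.044)&(z<.056)&(x<.556)&(H(s)[...,1]<70)
    p=C[sw][:,:2].astype(np.float32); r=cv2.minAreaRect(p); print(n,"swage",r,np.median(z[sw]))
    rk=roi&(z>.03)&(z<.041); r=cv2.minAreaRect(C[rk][:,:2].astype(np.float32)); print(n,"rack",r,np.median(z[rk]))
E
```

```text
refl [ 12 117  85] wood [ 14 187 199]
pad [[310.6000061035156, 168.8000030517578], [326.0, 254.6999969482422], [246.8000030517578, 270.3999938964844], [222.0, 176.39999389648438]] (array([0.5143, 0.2222, 0.004 ]), np.float64(0.1036), np.float64(0.0881), np.float64(12.57))
tip -1 2453 [ 0.0133 -0.0428  0.0132] [-0.0105 -0.0573 -0.02  ]
tip 1 2444 [0.0132 0.056  0.0138] [-0.0101  0.0413 -0.02  ]
w2 swage ((0.5150406360626221, -0.22663937509059906), (0.07623731344938278, 0.02433454990386963), 2.6466143131256104) 0.049670148484405596
w2 rack ((0.5277575254440308, -0.22607403993606567), (0.12328188121318817, 0.07208634167909622), 2.5564308166503906) 0.03592398426969551
w3 swage ((0.5151481628417969, -0.2267456203699112), (0.07567300647497177, 0.024195721372961998), 2.5514938831329346) 0.049901087207377015
w3 rack ((0.5279715657234192, -0.22640308737754822), (0.1224355548620224, 0.07230133563280106), 2.607471227645874) 0.03604947030760802
```

```bash
python3 - <<'E'
from h import *
w1=L("w1"); h=cv2.cvtColor(w1["img"],cv2.COLOR_RGB2HSV).astype(int)
for vt in(90,110,130):
    q=quad(w1,(h[...,2]<vt),(275,215)); print("pad",q.round(1).tolist(),rect(plane(w1,q,.004)))
# pliers, handle tips and bottle from the top view
t=L("top0"); ht=cv2.cvtColor(t["img"],cv2.COLOR_RGB2HSV).astype(int)
m=(h[...,0]>95)&(h[...,0]<125)&(h[...,1]>120); v,u=np.nonzero(m); P=plane(w1,np.c_[u,v],.008); print("pliers grips",P.min(0).round(3),P.max(0).round(3))
go([.4605,-.1275,.10],171.9-90); 
E
```

```text
pad [[308.0, 159.3000030517578], [326.20001220703125, 254.8000030517578], [246.3000030517578, 270.5], [221.8000030517578, 178.10000610351562]] (array([0.5124, 0.2213, 0.004 ]), np.float64(0.1079), np.float64(0.0881), np.float64(12.89))
pad [[309.0, 159.1999969482422], [326.1000061035156, 254.89999389648438], [245.39999389648438, 270.8999938964844], [220.89999389648438, 177.8000030517578]] (array([0.5124, 0.2211, 0.004 ]), np.float64(0.1083), np.float64(0.0895), np.float64(12.51))
pad [[309.0, 158.6999969482422], [326.20001220703125, 255.10000610351562], [245.3000030517578, 271.3999938964844], [221.0, 178.0]] (array([0.5126, 0.2211, 0.004 ]), np.float64(0.1088), np.float64(0.0897), np.float64(12.44))
pliers grips [ 0.387 -0.07   0.008] [0.727 0.48  0.008]
 turn [ 0.07 -0.14  8.21] shift [87.9 68.2 80.5] rows>= 4.0 q1,q6 deg [ -31. -121.]
```

Request:
move_arm --pt "0 0 8.2 87 69 80 0.12" --pt "0 0 8.2 87 69 80 0.12" --pt "0 0 8.2 87 69 80 0.12" --pt "0 0 8.2 87 69 80 0.12" --pt "0 0 8.2 87 69 80 0.12" --pt "0 0 8.2 87 69 105 0.12" --pt "0 0 8.2 87 69 125 0.12" --pt "0 0 8.2 87 69 138 0.12" --pt "0 0 8.2 87 69 146 0.12" --pt "0 0 8.2 87 69 151 0.12" --pt "0 0 8.2 87 69 153 0.12" --pt "0 0 8.2 87 69 153 0.12" --squeeze 60

```text
t: 3.8
tcp_pos: [0.4638, -0.1292, 0.0277]
tool_rot: [0.071, 0.997, -0.0, 0.001]
force: [-0.4, -0.8, -0.3]
finger_gap: 0.88
gripper_force: 0.0
```

Request:
move_arm --pt "0 0 0 0 0 0 0.3" --pt "0 0 0 0 0 0 0.5" --pt "0 0 0 0 0 0 0.5" --pt "0 0 0 0 0 0 0.6" --pt "0 0 0 0 0 0 0.6" --pt "0 0 0 0 0 0 0.6"

```text
t: 4.3
tcp_pos: [0.4636, -0.1289, 0.0285]
tool_rot: [0.072, 0.997, -0.0, 0.001]
force: [-0.3, 0.8, 6.1]
finger_gap: 0.643
gripper_force: 64.0
```

```bash
python3 - <<'E'
from h import *
st=readout.sense(); print(st["tcp_pos"],st["force"],st["finger_gap"]*85,st["gripper_force"],st["t"])
go([.4617,-.127,.027],81.9); go([.514,.2219,.12],102.45)
E
```

```text
[ 0.46358395 -0.12890505  0.02846224] [-0.31664196  0.82803883  6.08893159] 54.68649882732443 63.95259976387024 4.3
 turn [-0.03  0.09 -0.1 ] shift [2.1 1.6 1.5] rows>= 1.0 q1,q6 deg [ -29. -111.]
 turn [ -0.04   0.09 -20.65] shift [  0.  354.4 -91.7] rows>= 9.0 q1,q6 deg [ -29. -111.]
```

Request:
move_arm --pt "0 0 0 0 0 -15 0.6" --pt "0 0 0 0 0 -45 0.6" --pt "0 0 -4 0 40 -72 0.6" --pt "0 0 -10 0 80 -72 0.6" --pt "0 0 -16 -1 120 -72 0.6" --pt "0 0 -20.6 -2 160 -72 0.6" --pt "0 0 -20.6 -2 200 -72 0.6" --pt "0 0 -20.6 -2 240 -72 0.6" --pt "0 0 -20.6 -2 280 -72 0.6" --pt "0 0 -20.6 -2 315 -72 0.6" --pt "0 0 -20.6 -2 340 -72 0.6" --pt "0 0 -20.6 -2 355 -72 0.6"

```text
t: 5.3
tcp_pos: [0.515, 0.2255, 0.0988]
tool_rot: [-0.11, 0.994, 0.0, -0.0]
force: [0.4, -0.2, -6.1]
finger_gap: 0.639
gripper_force: 68.2
```

Request:
move_arm --pt "0 0 0 0 0 10 0.6" --pt "0 0 0 0 0 10 0.6" --pt "0 0 0 0 0 10 0.6"

```text
t: 5.55
tcp_pos: [0.5138, 0.2214, 0.088]
tool_rot: [-0.108, 0.994, -0.0, -0.002]
force: [-0.7, -0.4, -6.9]
finger_gap: 0.641
gripper_force: 68.1
```

```bash
python3 - <<'E'
from h import *
st=readout.sense(); print(st["tcp_pos"],st["force"],st["finger_gap"]*85,st["gripper_force"],st["t"])
go([.5161,.2224,.033],102.45)
s=snap("wrist"); save(s,"w4.png",k=1.5)
E
```

```text
[0.51377584 0.22141604 0.08800212] [-0.65886722 -0.42193304 -6.88390142] 54.443265889066055 68.07522296905518 5.55
 turn [-0.02 -0.28 -0.03] shift [-2.7  0.5 55. ] rows>= 2.0 q1,q6 deg [ 12. -91.]
```

View pics/w4.png

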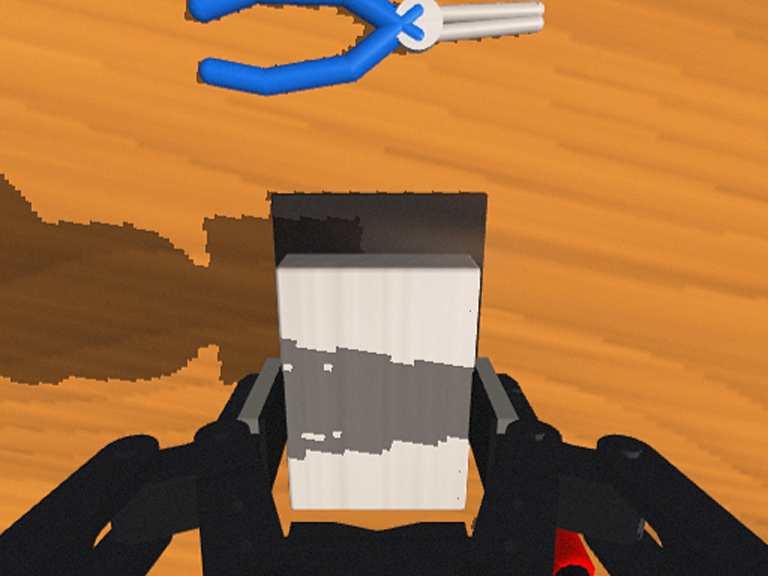

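The wrist view 4 (at 1.5x) shows the bench block held level and square above the pad. The pad's near edge is at row 193 and the block's near edge at row 262. The bottle at (570,555) is well clear.

Request:
move_arm --pt "0 -0.2 0 -2.7 0.5 20 0.6" --pt "0 -0.2 0 -2.7 0.5 36 0.6" --pt "0 -0.2 0 -2.7 0.5 46 0.6" --pt "0 -0.2 0 -2.7 0.5 51 0.6" --pt "0 -0.2 0 -2.7 0.5 54 0.6" --pt "0 -0.2 0 -2.7 0.5 55 0.6" --pt "0 -0.2 0 -2.7 0.5 55 0.6"

```text
t: 6.18
tcp_pos: [0.5186, 0.2231, 0.0346]
tool_rot: [-0.108, 0.994, 0.0, 0.002]
force: [-0.5, 0.5, -6.4]
finger_gap: 0.637
gripper_force: 68.0
```

```bash
python3 - <<'E'
from h import *
st=readout.sense(); print(st["tcp_pos"],st["force"])
go([.5161,.2224,.030],102.45)
E
```

```text
[0.5185891  0.22310645 0.03457858] [-0.52350921  0.52366918 -6.37263151]
 turn [-0.    0.23 -0.07] shift [ 2.6 -0.2  4.6] rows>= 1.0 q1,q6 deg [ 12. -90.]
```

Request:
move_arm --pt "0 0 0 1.5 0 2 0.6" --pt "0 0 0 1.5 0 2.5 0.6" --pt "0 0 0 1.5 0 2.5 0.6" --pt "0 0 0 1.5 0 2.5 0.6"

```text
t: 6.52
tcp_pos: [0.5169, 0.2231, 0.0321]
tool_rot: [-0.108, 0.994, 0.0, 0.002]
force: [-0.1, -0.3, -6.5]
finger_gap: 0.633
gripper_force: 68.1
```

Request:
move_arm --pt "0 0 0 0 0 0 0.6" --pt "0 0 0 0 0 0 0.6"

```text
t: 6.68
tcp_pos: [0.517, 0.2231, 0.032]
tool_rot: [-0.108, 0.994, 0.0, 0.002]
force: [0.5, 0.7, -6.4]
finger_gap: 0.634
gripper_force: 68.1
```

```bash
python3 - <<'E'
from h import *
st=readout.sense(); print(st["tcp_pos"],st["force"],st["t"])
go([.5161,.2224,.030],102.45)
E
```

```text
[0.51695186 0.22307055 0.03198787] [ 0.49913951  0.73526521 -6.38104311] 6.6833
 turn [-0.    0.22 -0.04] shift [ 1.  -0.5  2. ] rows>= 1.0 q1,q6 deg [ 12. -90.]
```

Request:
move_arm --pt "0 0.2 0 1 -0.5 1 0.6" --pt "0 0.2 0 1 -0.5 2 0.6" --pt "0 0.2 0 1 -0.5 2.5 0.6" --pt "0 0.2 0 1 -0.5 2.5 0.6"

```text
t: 7.02
tcp_pos: [0.5159, 0.2222, 0.0296]
tool_rot: [-0.108, 0.994, -0.0, -0.0]
force: [-1.0, -0.1, -3.1]
finger_gap: 0.638
gripper_force: 68.6
```

Request:
move_arm --pt "0 0 0 0 0 0.5 0.6" --pt "0 0 0 0 0 0.5 0.6" --pt "0 0 0 0 0 0.5 0.3" --pt "0 0 0 0 0 0.5 0.2" --pt "0 0 0 0 0 0.5 0.1" --pt "0 0 0 0 0 0.5 0" --pt "0 0 0 0 0 -20 0" --pt "0 0 0 0 0 -60 0" --pt "0 0 0 10 0 -100 0" --pt "0 0 0 30 0 -130 0" --pt "0 0 0 30 0 -130 0" --pt "0 0 0 30 0 -130 0"

```text
t: 8.02
tcp_pos: [0.487, 0.2161, 0.1612]
tool_rot: [-0.108, 0.994, 0.0, 0.002]
force: [-0.2, -0.6, -1.3]
finger_gap: 1.0
gripper_force: 0.0
```

Request:
move_arm --pt "0 0 0 0 0 0 0" --pt "0 0 0 0 0 0 0"

```text
t: 8.18
tcp_pos: [0.4866, 0.2158, 0.1582]
tool_rot: [-0.108, 0.994, -0.0, -0.001]
force: [-0.4, -0.2, -0.1]
finger_gap: 1.001
gripper_force: 0.0
```

```bash
cat > chk.py <<'E'
from h import *
s=snap("wrist"); h=cv2.cvtColor(s["img"],cv2.COLOR_RGB2HSV).astype(int)
import sys; save(s,sys.argv[1]+".png",k=1.5); pickle.dump(s,open(sys.argv[1]+".pkl","wb"))
def lc(m):
    n,l,st,c=cv2.connectedComponentsWithStats(m.astype(np.uint8)); return l
C=cloud(s); d=np.hypot(C[...,0]-.513,C[...,1]-.221)<.09
pm=d&(C[...,2]<.009)&(h[...,1]<150)&(h[...,2]<130)
bm=d&(C[...,2]>.012)&(C[...,2]<.03)
u=proj(s,[[.513,.221,.02]])[0]
q1=quad(s,pm|bm,tuple(u)); q2=quad(s,bm&(h[...,2]>90),tuple(u))
r1=rect(plane(s,q1,.003)); r2=rect(plane(s,q2,.021)); print("pad",r1,"\nblock",r2)
dd=r2[0]-r1[0];a=np.radians(r1[3]);print("off in pad frame mm",1e3*dd[0]*np.cos(a)+1e3*dd[1]*np.sin(a),-1e3*dd[0]*np.sin(a)+1e3*dd[1]*np.cos(a),"dyaw",r2[3]-r1[3],"z",np.median(C[bm][:,2]))
st=readout.sense(); print(st["tcp_pos"],st["t"])
E
python3 chk.py w5
```

```text
pad (array([0.513 , 0.2218, 0.003 ]), np.float64(0.1085), np.float64(0.0887), np.float64(12.54)) 
block (array([0.5116, 0.2214, 0.021 ]), np.float64(0.0803), np.float64(0.0546), np.float64(12.07))
off in pad frame mm -1.4534509899344177 -0.08648826428208384 dyaw -0.46999999999999886 z 0.020961971184327438
[0.48654853 0.21574333 0.15790919] 8.2333
```

View pics/w5.png

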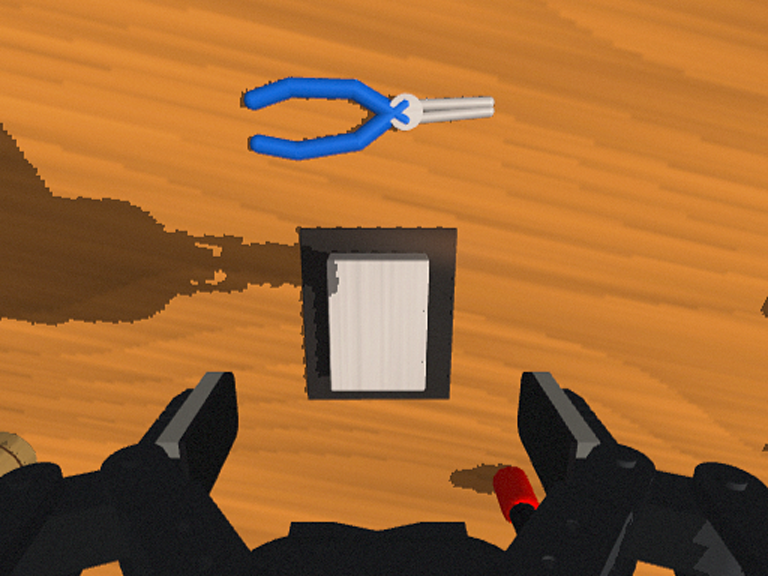

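The wrist view 5 (at 1.5x) shows the bench block lying square on the pad: block corners (329,255) to (427,390), pad (300,229) to (450,398). It is within about 1.5 mm of centre, so I'll leave it and go on to the brass cube.

```bash
python3 - <<'E'
from h import *
go([.58,-.31,.18],90)
E
```

```text
turn [-1.00e-02 -1.20e-01  1.24e+01] shift [  21.6 -533.5  -22. ] rows>= 13.0 q1,q6 deg [ 12. -91.]
```

Request:
move_arm --pt "0 0 2 2 -40 -20 0" --pt "0 0 4 4 -81 -22 0" --pt "0 0 6 6 -122 -22 0" --pt "0 0 8 8 -163 -22 0" --pt "0 0 10 9 -204 -22 0" --pt "0 0 12 10 -245 -22 0" --pt "0 0 12.4 11 -286 -22 0" --pt "0 0 12.4 13 -327 -22 0" --pt "0 0 12.4 15 -368 -22 0" --pt "0 0 12.4 17 -409 -22 0" --pt "0 0 12.4 19 -450 -22 0" --pt "0 0 12.4 21 -490 -22 0"

```text
t: 9.23
tcp_pos: [0.5712, -0.2695, 0.1793]
tool_rot: [0.0, 1.0, 0.001, -0.001]
force: [1.1, 0.1, -0.6]
finger_gap: 1.001
gripper_force: 0.0
```

Request:
move_arm --pt "0 0 0 9 -28 0 0" --pt "0 0 0 9 -42 0 0" --pt "0 0 0 9 -42 0 0" --pt "0 0 0 9 -42 0 0"

```text
t: 9.57
tcp_pos: [0.5619, -0.3087, 0.1798]
tool_rot: [0.001, 1.0, 0.001, -0.001]
force: [0.5, -0.1, 0.1]
finger_gap: 0.999
gripper_force: 0.0
```

```bash
python3 - <<'E'
from h import *
s=snap("wrist"); save(s,"w6.png",k=1.5); pickle.dump(s,open("w6.pkl","wb")); h=cv2.cvtColor(s["img"],cv2.COLOR_RGB2HSV).astype(int)
st=readout.sense(); print(st["tcp_pos"],st["t"])
C=cloud(s); d=np.hypot(C[...,0]-.617,C[...,1]+.327)<.06
m=d&(C[...,2]>.037)&(C[...,2]<.047); print(m.sum(),np.median(C[m][:,2]))
u=proj(s,[C[m].mean(0)])[0]; q=quad(s,m,tuple(u)); zt=np.median(C[m][:,2]); print(q.round(1).tolist(),rect(plane(s,q,zt))); r=cv2.minAreaRect(C[m][:,:2].astype(np.float32)); print(r)
E
```

```text
[ 0.56196664 -0.30752848  0.18007813] 9.6167
1522 0.04181192208239942
[[210.39999389648438, 222.6999969482422], [255.8000030517578, 228.10000610351562], [249.89999389648438, 270.29998779296875], [206.1999969482422, 265.20001220703125]] (array([ 0.6153, -0.3271,  0.0418]), np.float64(0.0413), np.float64(0.0392), np.float64(172.63))
((0.6162856221199036, -0.3272770643234253), (0.040090445429086685, 0.04145603999495506), 82.31610107421875)
```

View pics/w6.png

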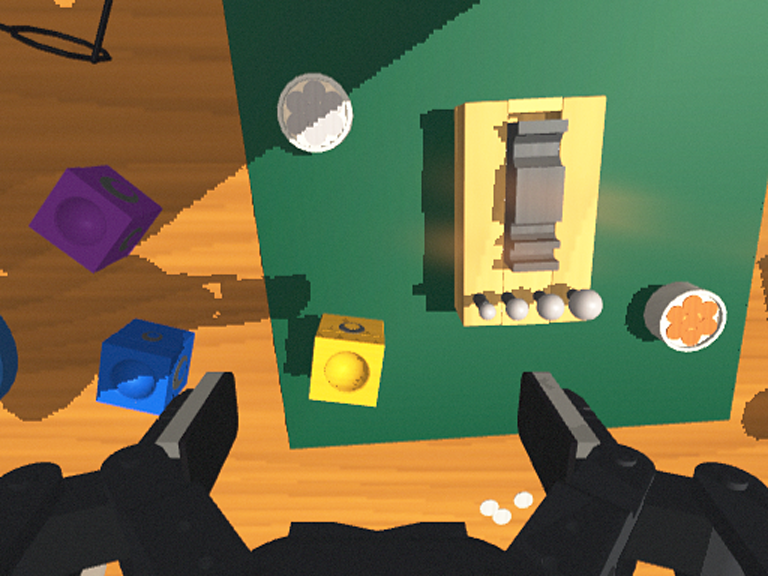

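The wrist view 6 (at 1.5x) shows the brass cube with its round hollow centred at (347,368), square on its faces and with free room either side. Blue is at (145,368) and purple at (92,218).

```bash
python3 - <<'E'
from h import *
go([.6173,-.3267,.04],82.5)
E
```

```text
turn [ 0.15 -0.13  7.51] shift [-55.6 -19.6 139.9] rows>= 4.0 q1,q6 deg [ -39. -129.]
```

Request:
move_arm --pt "0 0 4 -30 -10 30 0.2" --pt "0 0 7.5 -55 -19.5 50 0.2" --pt "0 0 7.5 -55 -19.5 70 0.25" --pt "0 0 7.5 -55 -19.5 90 0.25" --pt "0 0 7.5 -55 -19.5 110 0.25" --pt "0 0 7.5 -55 -19.5 125 0.25" --pt "0 0 7.5 -55 -19.5 135 0.25" --pt "0 0 7.5 -55 -19.5 140 0.25" --pt "0 0 7.5 -55 -19.5 140 0.25" --pt "0 0 7.5 -55 -19.5 140 0.25" --pt "0 0 7.5 -55 -19.5 140 0.25"

```text
t: 10.53
tcp_pos: [0.6182, -0.3292, 0.0427]
tool_rot: [0.065, 0.998, -0.001, 0.001]
force: [0.3, 0.4, 0.7]
finger_gap: 0.751
gripper_force: 0.0
```

```bash
python3 - <<'E'
from h import *
print(readout.sense()["force"]);go([.6173,-.3267,.04],82.5)
E
```

```text
[0.27698739 0.35060661 0.6951279 ]
 turn [-0.07  0.13  0.01] shift [1.2 2.3 2.7] rows>= 1.0 q1,q6 deg [ -37. -120.]
```

Request:
move_arm --pt "0 0 0 1.2 2.3 2.5 0.25" --pt "0 0 0 1.2 2.3 2.5 0.25" --pt "0 0 0 1.2 2.3 2.5 0.45" --pt "0 0 0 1.2 2.3 2.5 0.6" --pt "0 0 0 1.2 2.3 2.5 0.7" --pt "0 0 0 1.2 2.3 2.5 0.7" --pt "0 0 0 1.2 2.3 2.5 0.7"

```text
t: 11.12
tcp_pos: [0.6168, -0.3268, 0.0394]
tool_rot: [0.065, 0.998, -0.0, 0.0]
force: [-0.6, -1.0, 3.9]
finger_gap: 0.456
gripper_force: 63.0
```

```bash
python3 - <<'E'
from h import *
st=readout.sense();print(st["force"],st["gripper_force"],st["finger_gap"]*85);go([.6173,-.3267,.04],82.5);go([.5138,.2220,.11],102.3)
E
```

```text
[-0.58811882 -0.96613023  3.89347757] 62.99980044364929 38.79712509966159
 turn [-0.05  0.05  0.  ] shift [-0.5  0.2 -0.6] rows>= 1.0 q1,q6 deg [ -37. -120.]
 turn [ -0.06   0.04 -19.8 ] shift [173.6 530.6 -71.2] rows>= 14.0 q1,q6 deg [ -37. -120.]
```

Request:
move_arm --pt "0 0 0 0 0 -15 0.7" --pt "0 0 0 0 0 -50 0.7" --pt "0 0 0 0 10 -85 0.7" --pt "0 0 -2 10 45 -100 0.7" --pt "0 0 -5 22 84 -100 0.7" --pt "0 0 -8 34 123 -100 0.7" --pt "0 0 -11 47 162 -100 0.7" --pt "0 0 -14 60 200 -100 0.7" --pt "0 0 -17 72 239 -100 0.7" --pt "0 0 -19.8 85 278 -100 0.7" --pt "0 0 -19.8 98 316 -100 0.7" --pt "0 0 -19.8 110 354 -100 0.7"

```text
t: 12.12
tcp_pos: [0.5515, 0.0413, 0.1384]
tool_rot: [-0.107, 0.994, 0.001, -0.002]
force: [1.2, 0.0, -5.4]
finger_gap: 0.459
gripper_force: 62.4
```

```bash
python3 - <<'E'
from h import *
st=readout.sense();print(st["force"],st["gripper_force"]);go([.5133,.2219,.09],102.3)
E
```

```text
[ 1.16244137  0.0185135  -5.40067635] 62.39593416452408
 turn [ 0.08 -0.17 -0.01] shift [ -1.3 184.6  48.7] rows>= 5.0 q1,q6 deg [  -7. -110.]
```

Request:
move_arm --pt "0 0 0 0 35 0 0.7" --pt "0 0 0 -1 75 5 0.7" --pt "0 0 0 -1 115 10 0.7" --pt "0 0 0 -1 150 20 0.7" --pt "0 0 0 -1 172 32 0.7" --pt "0 0 0 -1 182 42 0.7" --pt "0 0 0 -1 182 48 0.7" --pt "0 0 0 -1 182 48 0.7" --pt "0 0 0 -1 182 48 0.7" --pt "0 0 0 -1 182 48 0.7"

```text
t: 12.95
tcp_pos: [0.5166, 0.2158, 0.0911]
tool_rot: [-0.106, 0.994, -0.0, 0.0]
force: [0.3, -0.3, -6.2]
finger_gap: 0.458
gripper_force: 62.3
```

```bash
python3 - <<'E'
from h import *
st=readout.sense();print(st["force"],st["gripper_force"]);go([.5133,.2219,.0605],102.3)
E
```

```text
[ 0.28819714 -0.27381513 -6.15698168] 62.280581295490265
 turn [-0.02  0.03 -0.1 ] shift [ 2.   6.6 30.6] rows>= 1.0 q1,q6 deg [ 11. -91.]
```

Request:
move_arm --pt "0 0 0 2 6.6 8 0.7" --pt "0 0 0 2 6.6 16 0.7" --pt "0 0 0 2 6.6 22 0.7" --pt "0 0 0 2 6.6 27 0.7" --pt "0 0 0 2 6.6 30 0.7" --pt "0 0 0 2 6.6 30 0.7" --pt "0 0 0 2 6.6 30 0.7" --pt "0 0 0 2 6.6 30 0.7"

```text
t: 13.62
tcp_pos: [0.5127, 0.2231, 0.0609]
tool_rot: [-0.107, 0.994, 0.0, 0.0]
force: [-0.3, -0.7, -5.6]
finger_gap: 0.456
gripper_force: 62.4
```

```bash
python3 - <<'E'
from h import *
st=readout.sense();print(st["force"],st["gripper_force"]);go([.5133,.2219,.0584],102.3)
E
```

```text
[-0.2906671  -0.72807073 -5.64318377] 62.419862151145935
 turn [-0.    0.02  0.01] shift [-0.3 -1.3  2.5] rows>= 1.0 q1,q6 deg [ 12. -90.]
```

Request:
move_arm --pt "0 0 0 -0.3 -1.3 1 0.7" --pt "0 0 0 -0.3 -1.3 1.8 0.7" --pt "0 0 0 -0.3 -1.3 2.5 0.7" --pt "0 0 0 -0.3 -1.3 2.5 0.7" --pt "0 0 0 -0.3 -1.3 2.5 0.7"

```text
t: 14.03
tcp_pos: [0.5132, 0.2219, 0.0584]
tool_rot: [-0.107, 0.994, -0.0, 0.0]
force: [0.5, -0.7, -4.7]
finger_gap: 0.458
gripper_force: 62.6
```

Request:
move_arm --pt "0 0 0 0 0 0.4 0.7" --pt "0 0 0 0 0 0.8 0.7" --pt "0 0 0 0 0 0.8 0.7"

```text
t: 14.28
tcp_pos: [0.5132, 0.2219, 0.0584]
tool_rot: [-0.107, 0.994, -0.0, 0.0]
force: [-1.8, -0.3, 4.4]
finger_gap: 0.46
gripper_force: 63.6
```

Request:
move_arm --pt "0 0 0 0 0 0 0.45" --pt "0 0 0 0 0 0 0.3" --pt "0 0 0 0 0 0 0.15" --pt "0 0 0 0 0 0 0" --pt "0 0 0 0 0 -20 0" --pt "0 0 0 5 0 -60 0" --pt "0 0 0 30 0 -100 0" --pt "0 0 0 30 0 -110 0" --pt "0 0 0 30 0 -110 0" --pt "0 0 0 30 0 -110 0"

```text
t: 15.12
tcp_pos: [0.4844, 0.2157, 0.1684]
tool_rot: [-0.107, 0.994, 0.0, 0.002]
force: [-0.5, -0.2, -0.3]
finger_gap: 1.001
gripper_force: 0.0
```

```bash
python3 - <<'E'
from h import *
s=snap("wrist"); save(s,"w7.png",k=1.5); pickle.dump(s,open("w7.pkl","wb"))
C=cloud(s); d=np.hypot(C[...,0]-.513,C[...,1]-.221)<.09
for n,a,b in(("dome",.055,.066),("bench",.016,.027)):
    m=d&(C[...,2]>a)&(C[...,2]<b); z=np.median(C[m][:,2]); r=cv2.minAreaRect(C[m&(abs(C[...,2]-z)<.003)][:,:2].astype(np.float32)); print(n,r,z)
    if n=="dome": q=quad(s,m,tuple(proj(s,[C[m].mean(0)])[0])); print(rect(plane(s,q,z)))
go([.49,-.24,.19],92.6); print(readout.sense()["t"])
E
```

```text
dome ((0.5128613710403442, 0.22174081206321716), (0.04058219864964485, 0.04006531462073326), 12.205313682556152) 0.06079249762472365
(array([0.5119, 0.2215, 0.0608]), np.float64(0.0417), np.float64(0.0392), np.float64(13.35))
bench ((0.5125630497932434, 0.22150753438472748), (0.08017183840274811, 0.056058626621961594), 12.400035858154297) 0.020990705782471142
 turn [0.   0.04 9.7 ] shift [  91.2 -446.4  -22.7] rows>= 11.0 q1,q6 deg [ 12. -90.]
15.1667
```

View pics/w7.png

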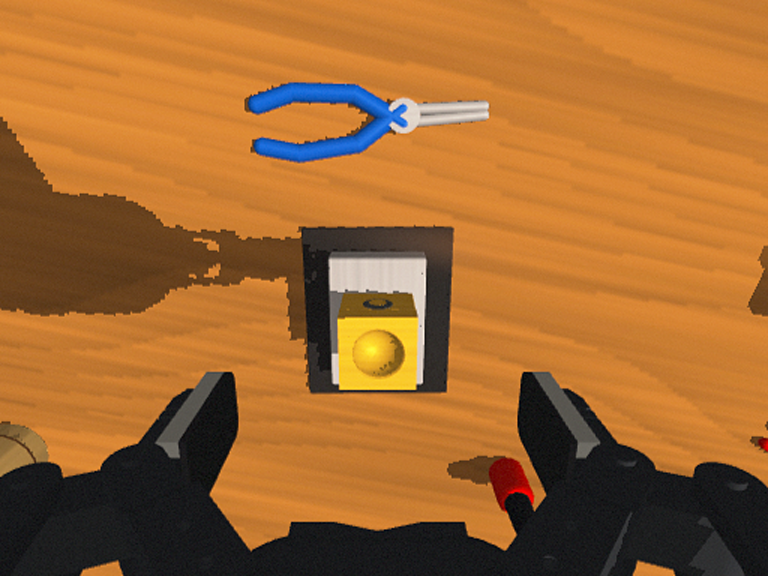

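The wrist view 7 (at 1.5x) shows the brass cube (378,345) sitting square on the middle of the bench block. The depth fit puts it within 0.4 mm and 0.2° of the block. Next is the swage block.

```bash
python3 - <<'E'
from h import *
go([.5147,-.2264,.13],92.6)
E
```

```text
turn [0.   0.04 9.7 ] shift [  64.2 -438.3   37.3] rows>= 11.0 q1,q6 deg [ 12. -90.]
```

Request:
move_arm --pt "0 0 1 6 -40 0 0" --pt "0 0 3 12 -81 0 0" --pt "0 0 5 18 -122 0 0" --pt "0 0 7 24 -163 0 0" --pt "0 0 9 30 -204 0 0" --pt "0 0 9.7 36 -245 0 0" --pt "0 0 9.7 42 -286 0 0" --pt "0 0 9.7 48 -327 0 0" --pt "0 0 9.7 54 -367 5 0" --pt "0 0 9.7 59 -404 12 0" --pt "0 0 9.7 63 -428 25 0" --pt "0 0 9.7 64 -438 37 0"

```text
t: 16.17
tcp_pos: [0.515, -0.2306, 0.1283]
tool_rot: [-0.021, 1.0, -0.001, 0.0]
force: [0.1, 1.3, -1.1]
finger_gap: 1.002
gripper_force: 0.0
```

Request:
move_arm --pt "0 0 0 0 0 0 0.3" --pt "0 0 0 0 0 0 0.3" --pt "0 0 0 0 0 0 0.3" --pt "0 0 0 0 0 0 0.3"

```text
t: 16.5
tcp_pos: [0.5144, -0.2241, 0.1306]
tool_rot: [-0.024, 1.0, 0.0, -0.0]
force: [-0.0, -0.3, -0.8]
finger_gap: 0.697
gripper_force: 0.0
```

```bash
python3 - <<'E'
from h import *
s=snap("wrist"); pickle.dump(s,open("w8.pkl","wb")); save(s,"w8.png",k=1.5); st=readout.sense(); print(st["tcp_pos"],st["finger_gap"])
C=cloud(s); x,y,z=C[...,0],C[...,1],C[...,2]; h=cv2.cvtColor(s["img"],cv2.COLOR_RGB2HSV).astype(int)
m=(z>.044)&(z<.056)&(x<.558)&(x>.46)&(abs(y+.227)<.022)&(h[...,1]<90)
r=cv2.minAreaRect(C[m][:,:2].astype(np.float32)); print("swage",r,np.median(z[m]))
rk=(z>.03)&(z<.041)&(abs(y+.226)<.05)&(x>.44)&(x<.61); r=cv2.minAreaRect(C[rk][:,:2].astype(np.float32)); print("rack",r)
c=np.array([.515,-.2266]); a=np.radians(2.6); X=(x-c[0])*np.cos(a)+(y-c[1])*np.sin(a); Y=-(x-c[0])*np.sin(a)+(y-c[1])*np.cos(a)
for k in np.arange(-.042,.042,.003):
    b=(abs(X-k)<.0015)&(abs(Y)<.009)&(z>.02)&(z<.06); print(round(k*1e3),(np.median(z[b])*1e3).round(1) if b.any() else None,end="; ")
T=R.from_quat(st["tool_rot"]).as_matrix(); P=(C-st["tcp_pos"])@T
for sg in(-1,1):
    f=P[(P[...,2]<.04)&(P[...,2]>-.01)&(abs(P[...,0])<.03)&(sg*P[...,1]>.02)&(abs(P[...,1])<.07)&(z>.09)]; print("tip",sg,len(f),np.percentile(f,[1,99],0).round(4).tolist())
go([.5147,-.2264,.07],92.6)
E
```

```text
[ 0.51464691 -0.22425611  0.13091332] 0.701642271834791
swage ((0.5152862071990967, -0.22680382430553436), (0.07645552605390549, 0.024031851440668106), 2.649797201156616) 0.04983718866976167
rack ((0.5275512933731079, -0.22622083127498627), (0.12239687144756317, 0.0720072016119957), 2.5750651359558105)
-42 36.2; -39 37.7; -36 49.9; -33 49.9; -30 43.3; -27 41.2; -24 41.1; -21 41.3; -18 43.7; -15 49.2; -12 50.1; -9 50.0; -6 50.0; -3 50.1; 0 49.9; 3 50.1; 6 50.1; 9 50.0; 12 49.9; 15 42.1; 18 41.1; 21 43.8; 24 49.8; 27 49.5; 30 41.6; 33 45.4; 36 50.0; 39 49.8; tip -1 1662 [[-0.0089, -0.0434, -0.0098], [0.013, -0.0298, 0.0202]]
tip 1 1648 [[-0.0089, 0.0295, -0.0098], [0.013, 0.0431, 0.0203]]
 turn [ 0.02 -0.    0.14] shift [ 0.  -2.2 60.9] rows>= 2.0 q1,q6 deg [ -35. -128.]
```

Request:
move_arm --pt "0 0 0 -0.4 -2.6 15 0.4" --pt "0 0 0 -0.4 -2.6 30 0.4" --pt "0 0 0 -0.4 -2.6 42 0.4" --pt "0 0 0 -0.4 -2.6 52 0.4" --pt "0 0 0 -0.4 -2.6 58 0.4" --pt "0 0 0 -0.4 -2.6 60 0.4" --pt "0 0 0 -0.4 -2.6 60 0.4" --pt "0 0 0 -0.4 -2.6 60 0.4" --squeeze 80

```text
t: 17.22
tcp_pos: [0.5154, -0.2287, 0.071]
tool_rot: [-0.023, 1.0, -0.0, 0.0]
force: [0.3, -0.9, -0.5]
finger_gap: 0.598
gripper_force: 0.0
```

```bash
python3 - <<'E'
from h import *
print(readout.sense()["force"]);go([.5151,-.2268,.0655],92.6)
E
```

```text
[ 0.30710244 -0.93759833 -0.46608907]
 turn [-0.03  0.04  0.03] shift [0.2 1.9 5.5] rows>= 1.0 q1,q6 deg [ -35. -128.]
```

Request:
move_arm --pt "0 0 0 0.2 1.9 3 0.4" --pt "0 0 0 0.2 1.9 5.3 0.4" --pt "0 0 0 0.2 1.9 5.3 0.4" --pt "0 0 0 0.2 1.9 5.3 0.55" --pt "0 0 0 0.2 1.9 5.3 0.65" --pt "0 0 0 0.2 1.9 5.3 0.75" --pt "0 0 0 0.2 1.9 5.3 0.85" --pt "0 0 0 0.2 1.9 5.3 0.85" --pt "0 0 0 0.2 1.9 5.3 0.85"

```text
t: 17.97
tcp_pos: [0.5148, -0.2267, 0.0657]
tool_rot: [-0.023, 1.0, -0.0, 0.0]
force: [-0.8, 1.7, 4.5]
finger_gap: 0.253
gripper_force: 79.3
```

Request:
move_arm --pt "0 0 0 0 0 -4 0.85" --pt "0 0 0 0 0 -10 0.85" --pt "0 0 0 0 0 -18 0.85" --pt "0 0 0 0 0 -28 0.85" --pt "0 0 0 0 0 -38 0.85" --pt "0 0 0 0 0 -50 0.85" --pt "0 0 0 0 0 -65 0.85" --pt "0 0 0 0 0 -80 0.85" --pt "0 0 0 0 0 -80 0.85" --pt "0 0 0 0 0 -80 0.85"

```text
t: 18.8
tcp_pos: [0.5154, -0.2272, 0.1466]
tool_rot: [-0.023, 1.0, -0.001, 0.001]
force: [-0.1, -0.2, -5.1]
finger_gap: 0.251
gripper_force: 79.1
```

```bash
python3 - <<'E'
from h import *
st=readout.sense();print(st["force"],st["ft_torque"],st["finger_gap"]*85)
s=snap("wrist"); save(s,"w9.png",k=1.5)
c=np.array([.5146,.2222]);a=np.radians(12.45);t=c+.083*np.array([-np.sin(a),np.cos(a)])+.002*np.array([np.cos(a),np.sin(a)])*-1
print("swage TCP target",t); go([*t,.146],102.45)
E
```

```text
[-0.10395486 -0.23416005 -5.08704972] [0.00406241 0.02349034 0.02900555] 21.35665468851756
swage TCP target [0.49475326 0.30281704]
 turn [-0.03  0.03 -9.85] shift [ -4.2 529.9  -0.7] rows>= 13.0 q1,q6 deg [ -35. -128.]
```

View pics/w9.png

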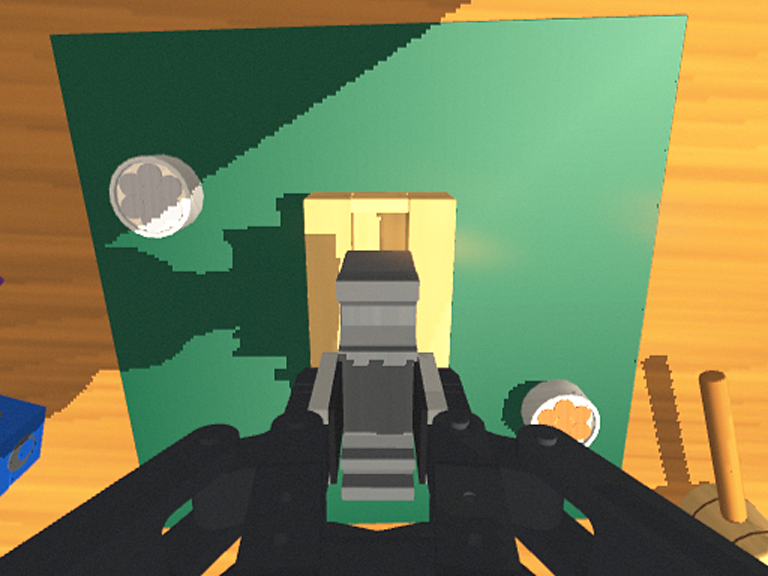

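The wrist view 9 (at 1.5x) shows the swage block at (378,375) clear of its slot, held level across the land with the channels up. I'll carry it over the bench to the pad's left side.

Request:
move_arm --pt "0 0 0 0 20 -5 0.85" --pt "0 0 -1 0 60 -5 0.85" --pt "0 0 -3 -1 101 -5 0.85" --pt "0 0 -5 -1 142 -5 0.85" --pt "0 0 -7 -2 183 -5 0.85" --pt "0 0 -9 -2 224 -5 0.85" --pt "0 0 -9.9 -3 265 -5 0.85" --pt "0 0 -9.9 -3 306 -5 0.85" --pt "0 0 -9.9 -3 347 -5 0.85" --pt "0 0 -9.9 -4 388 -5 0.85" --pt "0 0 -9.9 -4 428 -5 0.85" --pt "0 0 -9.9 -4 465 -5 0.85"

```text
t: 19.85
tcp_pos: [0.4963, 0.2401, 0.1491]
tool_rot: [-0.109, 0.994, -0.0, -0.001]
force: [1.1, -0.9, -4.1]
finger_gap: 0.252
gripper_force: 79.3
```

Request:
move_arm --pt "0 0 0 -1 30 5 0.85" --pt "0 0 0 -1 50 5 0.85" --pt "0 0 0 -1 62 12 0.85" --pt "0 0 0 -1 62 25 0.85" --pt "0 0 0 -1 62 40 0.85" --pt "0 0 0 -1 62 40 0.85" --pt "0 0 0 -1 62 40 0.85" --pt "0 0 0 -1 62 40 0.85"

```text
t: 20.52
tcp_pos: [0.4854, 0.2981, 0.11]
tool_rot: [-0.108, 0.994, -0.0, -0.0]
force: [1.1, 0.2, -4.2]
finger_gap: 0.255
gripper_force: 79.3
```

```bash
python3 - <<'E'
from h import *
st=readout.sense();print(st["tcp_pos"],st["force"],st["finger_gap"]*85);go([.495,.3021,.058],102.45)
E
```

```text
[0.48538986 0.29805578 0.1099802 ] [ 1.06126298  0.23934889 -4.19150351] 21.702596404310736
 turn [-0.01 -0.03  0.  ] shift [-10.3   1.9  52. ] rows>= 2.0 q1,q6 deg [ 20. -82.]
```

Request:
move_arm --pt "0 0 0 -10.3 1.9 5 0.85" --pt "0 0 0 -10.3 1.9 20 0.85" --pt "0 0 0 -10.3 1.9 32 0.85" --pt "0 0 0 -10.3 1.9 41 0.85" --pt "0 0 0 -10.3 1.9 47 0.85" --pt "0 0 0 -10.3 1.9 50 0.85" --pt "0 0 0 -10.3 1.9 51 0.85" --pt "0 0 0 -10.3 1.9 51 0.85" --pt "0 0 0 -10.3 1.9 51 0.85"

```text
t: 21.27
tcp_pos: [0.4951, 0.3029, 0.0596]
tool_rot: [-0.109, 0.994, 0.0, 0.0]
force: [0.3, -0.0, -4.1]
finger_gap: 0.253
gripper_force: 79.4
```

```bash
python3 - <<'E'
from h import *
st=readout.sense();print(st["tcp_pos"],st["force"],st["finger_gap"]*85);go([.495,.3021,.055],102.45)
E
```

```text
[0.49511011 0.30291126 0.05956486] [ 0.33672813 -0.0215802  -4.11067012] 21.47358845095367
 turn [0.01 0.05 0.06] shift [ 0.3 -0.8  4.6] rows>= 1.0 q1,q6 deg [ 20. -82.]
```

Request:
move_arm --pt "0 0 0 0.3 -0.8 2 0.85" --pt "0 0 0 0.3 -0.8 3.5 0.85" --pt "0 0 0 0.3 -0.8 4.3 0.85" --pt "0 0 0 0.3 -0.8 4.8 0.85" --pt "0 0 0 0.3 -0.8 4.8 0.85" --pt "0 0 0 0.3 -0.8 4.8 0.85"

```text
t: 21.77
tcp_pos: [0.4947, 0.3019, 0.0547]
tool_rot: [-0.109, 0.994, -0.0, 0.0]
force: [-0.7, -0.6, -1.1]
finger_gap: 0.253
gripper_force: 79.7
```

Request:
move_arm --pt "0 0 0 0 0 0.4 0.85" --pt "0 0 0 0 0 0.4 0.85" --pt "0 0 0 0 0 0.4 0.72" --pt "0 0 0 0 0 0.4 0.6" --pt "0 0 0 0 0 0.4 0.5" --pt "0 0 0 0 0 0.4 0.5" --pt "0 0 0 0 0 -15 0.5" --pt "0 0 0 0 0 -50 0.5" --pt "0 0 0 10 -20 -90 0.3" --pt "0 0 0 20 -40 -115 0" --pt "0 0 0 20 -40 -115 0" --pt "0 0 0 20 -40 -115 0"

```text
t: 22.77
tcp_pos: [0.4849, 0.2581, 0.1713]
tool_rot: [-0.108, 0.994, 0.0, 0.002]
force: [0.1, -0.3, -1.1]
finger_gap: 0.995
gripper_force: 0.0
```

Request:
move_arm --pt "0 0 0 0 0 0 0" --pt "0 0 0 0 0 0 0"

```text
t: 22.93
tcp_pos: [0.4834, 0.2588, 0.1683]
tool_rot: [-0.109, 0.994, -0.0, -0.001]
force: [0.1, -1.1, -0.0]
finger_gap: 0.999
gripper_force: 0.0
```

```bash
cat > fit.py <<'E'
from h import *
def fit(s,ctr,rad,lo,hi,extra=None):
    C=cloud(s); m=(np.hypot(C[...,0]-ctr[0],C[...,1]-ctr[1])<rad)&(C[...,2]>lo)&(C[...,2]<hi)
    if extra is not None: m&=extra
    r=cv2.minAreaRect(C[m][:,:2].astype(np.float32)); return m.sum(),np.round(r[0],4),np.round(r[1],4),round(r[2],2),np.median(C[m][:,2]).round(4)
def inpad(p,c=(.513,.2219),a=12.45):
    a=np.radians(a); d=np.asarray(p)-c; return (1e3*np.array([d[0]*np.cos(a)+d[1]*np.sin(a),-d[0]*np.sin(a)+d[1]*np.cos(a)])).round(1)
E
python3 - <<'E'
from fit import *
s=snap("wrist"); pickle.dump(s,open("w10.pkl","wb")); save(s,"w10.png",k=1.5)
h=cv2.cvtColor(s["img"],cv2.COLOR_RGB2HSV).astype(int)
r=fit(s,(.497,.302),.055,.027,.046); print("swage",r,inpad(r[1]))
r=fit(s,(.513,.2219),.035,.055,.066); print("dome",r,inpad(r[1]))
r=fit(s,(.513,.2219),.055,.016,.026); print("bench",r,inpad(r[1]))
r=fit(s,(.513,.2219),.09,-.001,.007,(h[...,1]<150)&(h[...,2]<110)); print("pad",r,inpad(r[1]))
st=readout.sense(); print(st["tcp_pos"],st["t"])
# mallet from w3
w=L("w3"); C=cloud(w); x,y,z=C[...,0],C[...,1],C[...,2]
hd=(z>.05)&(z<.06)&(abs(x-.66)<.05)&(abs(y)<.05); print("head",hd.sum(),C[hd].mean(0) if hd.any() else 0)
ha=(z>.022)&(z<.040)&(x>.53)&(x<.64)&(abs(y+.01)<.05); p=C[ha][:,:2]; print("handle",len(p),p.min(0),p.max(0),cv2.fitLine(p.astype(np.float32),cv2.DIST_HUBER,0,.01,.01).ravel())
go([.61,.0,.2],90)
E
```

```text
swage (np.int64(2697), array([0.4952, 0.3022]), array([0.0764, 0.0242]), 12.53, np.float64(0.0381)) [-0.1 82.2]
dome (np.int64(2160), array([0.5128, 0.2217]), array([0.0405, 0.0403]), 12.25, np.float64(0.0608)) [-0.2 -0.2]
bench (np.int64(2386), array([0.5122, 0.2214]), array([0.0796, 0.0563]), 12.08, np.float64(0.0209)) [-0.9 -0.3]
pad (np.int64(4893), array([0.5094, 0.2392]), array([0.1095, 0.1272]), 12.19, np.float64(0.003)) [ 0.2 17.7]
[0.48329407 0.25880926 0.16801373] 22.9833
head 662 [ 0.65231233 -0.00526335  0.05415359]
handle 1466 [ 0.55237315 -0.0500172 ] [ 0.63969594 -0.00518927] [ 0.9310468   0.36489978  0.58488303 -0.03475259]
 turn [-0.02 -0.14 12.53] shift [ -67.5 -280.1  -32.1] rows>= 7.0 q1,q6 deg [ 16. -86.]
```

Request:
move_arm --pt "0 0 0 -10 -35 -10 0" --pt "0 0 0 -20 -74 -20 0" --pt "0 0 0 -30 -113 -32 0" --pt "0 0 0 -40 -152 -32 0" --pt "0 0 0 -50 -192 -32 0" --pt "0 0 0 -58 -230 -32 0" --pt "0 0 0 -64 -262 -32 0" --pt "0 0 0 -67 -280 -32 0" --pt "0 0 0 -67 -280 -32 0" --pt "0 0 0 -67 -280 -32 0" --pt "0 0 0 -67 -280 -32 0"

```text
t: 23.9
tcp_pos: [0.6089, 0.0009, 0.2001]
tool_rot: [-0.109, 0.994, 0.001, -0.001]
force: [-0.0, 0.6, 0.6]
finger_gap: 0.998
gripper_force: 0.0
```

```bash
python3 - <<'E'
from fit import *
s=snap("wrist"); pickle.dump(s,open("w11.pkl","wb")); save(s,"w11.png",k=1.5)
C=cloud(s); x,y,z=C[...,0],C[...,1],C[...,2]
hd=(z>.050)&(z<.06)&(abs(x-.66)<.05)&(abs(y)<.05); (c,r)=cv2.minEnclosingCircle(C[hd][:,:2].astype(np.float32)); print("head",hd.sum(),c,r,np.median(z[hd]),proj(s,[[*c,.055]]))
ha=(z>.026)&(z<.040)&(x>.53)&(x<.64)&(y>-.055)&(y<.03)&(np.hypot(x-c[0],y-c[1])>.028); p=C[ha][:,:2]; l=cv2.fitLine(p.astype(np.float32),cv2.DIST_HUBER,0,.01,.01).ravel(); print("handle",len(p),p.min(0),p.max(0),np.degrees(np.arctan2(l[1],l[0])),l,np.median(z[ha]))
e=np.array(p.min(0)); d=np.array(c)-l[2:]; print("yaw centre->mid",np.degrees(np.arctan2(d[1],d[0])))
st=readout.sense(); T=R.from_quat(st["tool_rot"]).as_matrix(); P=(C-st["tcp_pos"])@T; print(st["tcp_pos"])
for sg in(-1,1):
    f=P[(P[...,2]<.04)&(P[...,2]>-.01)&(abs(P[...,0])<.03)&(sg*P[...,1]>.02)&(abs(P[...,1])<.07)&(z>.1)]; print("tip",sg,len(f),np.percentile(f,[1,99],0).round(4).tolist())
E
```

```text
head 1701 (0.6653929352760315, -0.00022519238700624555) 0.022112129256129265 0.05489493858896727 [[236.38520592 244.96584693]]
handle 1428 [ 0.55257052 -0.04946282] [ 0.63979919 -0.00457955] 21.840221 [ 0.92822486  0.37201956  0.5946341  -0.02769592] 0.032322578077100345
yaw centre->mid 21.21772807655737
[0.60886442 0.00126109 0.2003702 ]
tip -1 1502 [[-0.0093, -0.0565, -0.0099], [0.0129, -0.0429, 0.0129]]
tip 1 1496 [[-0.0095, 0.0417, -0.0098], [0.0128, 0.0555, 0.0124]]
```

View pics/w11.png

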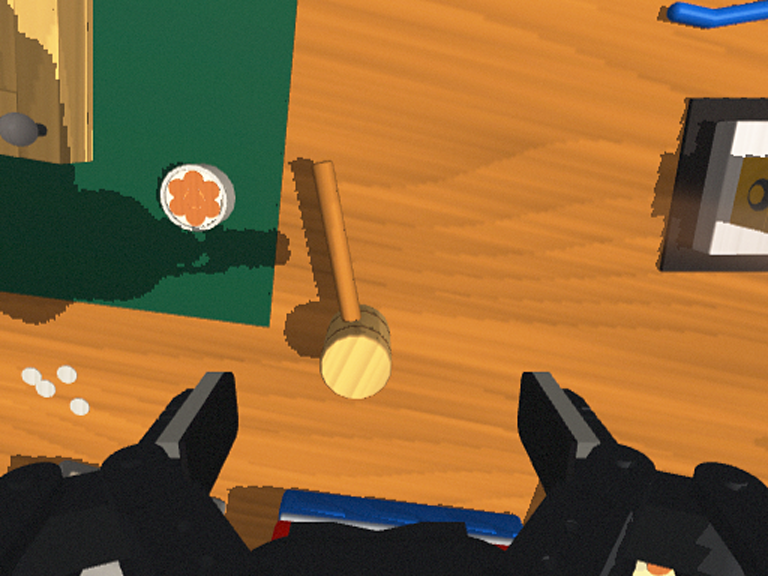

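The wrist view 11 (at 1.5x) shows the mallet's head top at (356,365) and its handle running to (323,163), with free room for the fingers on both sides. The copper tin is at (195,197).

```bash
python3 - <<'E'
from fit import *
go([.6669,.0008,.046],111.5)
a=np.radians(12.45);e=np.array([np.cos(a),np.sin(a)]);n=np.array([-e[1],e[0]]);c=np.array([.5146,.2222])
print("mallet",c-.0925*n,"handle end",c-.0925*n-.12*e,"tin",c+.1*e)
E
```

```text
turn [ 0.1  -0.13 -8.91] shift [-56.9 -13.3 154.2] rows>= 4.0 q1,q6 deg [ -10. -113.]
mallet [0.53454185 0.13187518] handle end [0.41736371 0.10600468] tin [0.61224845 0.24375876]
```

Request:
move_arm --pt "0 0 -4 -25 -6 25 0" --pt "0 0 -9 -50 -12 50 0" --pt "0 0 -9 -57 -13 75 0.05" --pt "0 0 -9 -57 -13 100 0.1" --pt "0 0 -9 -57 -13 120 0.15" --pt "0 0 -9 -57 -13 135 0.15" --pt "0 0 -9 -57 -13 146 0.15" --pt "0 0 -9 -57 -13 152 0.15" --pt "0 0 -9 -57 -13 154 0.15" --pt "0 0 -9 -57 -13 154 0.15" --pt "0 0 -9 -57 -13 154 0.15" --squeeze 35

```text
t: 24.87
tcp_pos: [0.669, -0.0005, 0.0484]
tool_rot: [-0.187, 0.982, -0.0, 0.001]
force: [0.2, -0.1, 0.4]
finger_gap: 0.853
gripper_force: 0.0
```

```bash
python3 - <<'E'
from fit import *
print(readout.sense()["force"]);go([.6669,.0008,.046],111.5)
E
```

```text
[ 0.15834403 -0.12166922  0.37878877]
 turn [-0.05  0.09  0.03] shift [1.5 2.  2.4] rows>= 1.0 q1,q6 deg [ -10. -121.]
```

Request:
move_arm --pt "0 0 0 1.5 2 2.4 0.15" --pt "0 0 0 1.5 2 2.4 0.15" --pt "0 0 0 1.5 2 2.4 0.3" --pt "0 0 0 1.5 2 2.4 0.4" --pt "0 0 0 1.5 2 2.4 0.5" --pt "0 0 0 1.5 2 2.4 0.6" --pt "0 0 0 1.5 2 2.4 0.6" --pt "0 0 0 1.5 2 2.4 0.6"

```text
t: 25.53
tcp_pos: [0.6665, 0.0005, 0.0456]
tool_rot: [-0.187, 0.982, -0.0, 0.0]
force: [-2.4, 0.8, 5.3]
finger_gap: 0.507
gripper_force: 35.6
```

```bash
python3 - <<'E'
from fit import *
st=readout.sense();print(st["force"],st["finger_gap"]*85,st["gripper_force"]);go([.6669,.0008,.046],111.5);go([.5345,.1319,.08],102.45)
E
```

```text
[-2.40481205  0.79846529  5.31974176] 43.092315842943904 35.59104959014803
 turn [-0.02  0.03  0.  ] shift [-0.5  0.1 -0.4] rows>= 1.0 q1,q6 deg [ -10. -121.]
 turn [-0.02  0.03  9.05] shift [ 74.6 170.6 -34.5] rows>= 5.0 q1,q6 deg [ -10. -121.]
```

Request:
move_arm --pt "0 0 0 0 0 -15 0.6" --pt "0 0 0 0 0 -45 0.6" --pt "0 0 1 10 20 -65 0.6" --pt "0 0 3 26 57 -65 0.6" --pt "0 0 6 42 94 -65 0.6" --pt "0 0 9 58 130 -60 0.6" --pt "0 0 9 70 158 -50 0.6" --pt "0 0 9 74 169 -40 0.6" --pt "0 0 9 74 170 -30 0.6" --pt "0 0 9 74 170 -25 0.6" --pt "0 0 9 74 170 -25 0.6" --pt "0 0 9 74 170 -25 0.6"

```text
t: 26.53
tcp_pos: [0.5368, 0.1307, 0.0699]
tool_rot: [-0.108, 0.994, -0.0, 0.001]
force: [-0.0, 0.1, -1.3]
finger_gap: 0.503
gripper_force: 36.0
```

```bash
python3 - <<'E'
from fit import *
st=readout.sense();print(st["force"],st["finger_gap"]*85,st["gripper_force"]);go([.5345,.1319,.0475],102.45)
E
```

```text
[-0.023712    0.06508257 -1.27655798] 42.77039089193086 36.04023072402924
 turn [-0.03  0.08 -0.02] shift [ 2.   1.6 22.4] rows>= 1.0 q1,q6 deg [   2. -100.]
```

Request:
move_arm --pt "0 0 0 2 1.6 6 0.6" --pt "0 0 0 2 1.6 12 0.6" --pt "0 0 0 2 1.6 17 0.6" --pt "0 0 0 2 1.6 21 0.6" --pt "0 0 0 2 1.6 22 0.6" --pt "0 0 0 2 1.6 22 0.6" --pt "0 0 0 2 1.6 22 0.6"

```text
t: 27.12
tcp_pos: [0.5328, 0.1328, 0.0479]
tool_rot: [-0.109, 0.994, 0.0, -0.0]
force: [0.0, -0.2, -0.9]
finger_gap: 0.505
gripper_force: 36.0
```

```bash
python3 - <<'E'
from fit import *
st=readout.sense();print(st["force"]);go([.5345,.1319,.0456],102.45)
E
```

```text
[ 0.00170505 -0.15381528 -0.89769197]
 turn [ 0.   -0.01  0.05] shift [-1.5 -1.2  2.3] rows>= 1.0 q1,q6 deg [   2. -100.]
```

Request:
move_arm --pt "0 0 0 -1.5 -1.2 1 0.6" --pt "0 0 0 -1.5 -1.2 2 0.6" --pt "0 0 0 -1.5 -1.2 2.4 0.6" --pt "0 0 0 -1.5 -1.2 2.4 0.6" --pt "0 0 0 -1.5 -1.2 2.4 0.6"

```text
t: 27.53
tcp_pos: [0.5344, 0.132, 0.0456]
tool_rot: [-0.109, 0.994, 0.0, -0.0]
force: [-0.4, -0.5, -1.2]
finger_gap: 0.506
gripper_force: 36.0
```

Request:
move_arm --pt "0 0 0 0 0 0.5 0.6" --pt "0 0 0 0 0 0.5 0.6" --pt "0 0 0 0 0 0.5 0.6"

```text
t: 27.78
tcp_pos: [0.5345, 0.132, 0.0456]
tool_rot: [-0.109, 0.994, -0.0, 0.0]
force: [-1.2, 0.0, 4.1]
finger_gap: 0.506
gripper_force: 36.4
```

Request:
move_arm --pt "0 0 0 0 0 0.5 0.6" --pt "0 0 0 0 0 0.5 0.6" --pt "0 0 0 0 0 0.5 0.6"

```text
t: 28.03
tcp_pos: [0.5345, 0.132, 0.0455]
tool_rot: [-0.109, 0.994, -0.0, 0.0]
force: [-2.3, -0.4, 8.2]
finger_gap: 0.505
gripper_force: 36.9
```

Request:
move_arm --pt "0 0 0 0 0 -0.6 0.6" --pt "0 0 0 0 0 -0.6 0.5" --pt "0 0 0 0 0 -0.6 0.4" --pt "0 0 0 0 0 -0.6 0.3" --pt "0 0 0 0 0 -0.6 0.3" --pt "0 0 0 0 0 -15 0.3" --pt "0 0 0 0 0 -45 0.3" --pt "0 0 0 0 0 -85 0.1" --pt "0 0 0 10 0 -120 0" --pt "0 0 0 20 0 -130 0" --pt "0 0 0 20 0 -130 0" --pt "0 0 0 20 0 -130 0"

```text
t: 29.03
tcp_pos: [0.5149, 0.1276, 0.1749]
tool_rot: [-0.109, 0.994, -0.0, 0.001]
force: [0.0, -0.4, 0.4]
finger_gap: 0.998
gripper_force: 0.0
```

Request:
move_arm --pt "0 0 0 0 0 0 0" --pt "0 0 0 0 0 0 0"

```text
t: 29.2
tcp_pos: [0.5147, 0.1276, 0.173]
tool_rot: [-0.109, 0.994, 0.0, -0.001]
force: [0.7, -0.0, 0.1]
finger_gap: 1.0
gripper_force: 0.0
```

```bash
python3 - <<'E'
from fit import *
s=snap("wrist"); pickle.dump(s,open("w12.pkl","wb")); save(s,"w12.png",k=1.5)
C=cloud(s); x,y,z=C[...,0],C[...,1],C[...,2]
hd=(z>.050)&(z<.06)&(np.hypot(x-.533,y-.1317)<.04); (c,r)=cv2.minEnclosingCircle(C[hd][:,:2].astype(np.float32)); print("head",hd.sum(),c,r,inpad(c))
ha=(z>.026)&(z<.040)&(x>.39)&(x<.51)&(y>.08)&(y<.15)&(np.hypot(x-c[0],y-c[1])>.028); p=C[ha][:,:2]; l=cv2.fitLine(p.astype(np.float32),cv2.DIST_HUBER,0,.01,.01).ravel(); print("handle",len(p),p.min(0),p.max(0),np.degrees(np.arctan2(l[1],l[0])))
d=np.array(c)-l[2:]; print(np.degrees(np.arctan2(d[1],d[0])))
r=fit(s,(.513,.2219),.035,.055,.066); print("dome",r,inpad(r[1]))
st=readout.sense(); print(st["tcp_pos"],st["t"])
go([.565,-.118,.18],90)
E
```

```text
head 2253 (0.5335627198219299, 0.13181708753108978) 0.02220868319272995 [  0.7 -92.4]
handle 1875 [0.4161979  0.09924566] [0.50774371 0.13107314] 12.891148
13.028541730468405
dome (np.int64(2203), array([0.5128, 0.2217]), array([0.0408, 0.0409]), 12.06, np.float64(0.0608)) [-0.2 -0.2]
[0.51465407 0.12760236 0.17300323] 29.25
 turn [ 1.00e-02 -1.50e-01  1.25e+01] shift [   4.  -250.7   -7.1] rows>= 7.0 q1,q6 deg [   2. -101.]
```

The mallet stands at (0.7, -92.4) mm in the pad frame, with a yaw about 0.5° off. Next is the copper tin.

Request:
move_arm --pt "0 0 0 0 -40 -7 0" --pt "0 0 0 1 -80 -7 0" --pt "0 0 0 2 -120 -7 0" --pt "0 0 0 3 -160 -7 0" --pt "0 0 0 4 -200 -7 0" --pt "0 0 0 4 -235 -7 0" --pt "0 0 0 4 -250 -7 0" --pt "0 0 0 4 -250 -7 0" --pt "0 0 0 4 -250 -7 0" --pt "0 0 0 4 -250 -7 0"

```text
t: 30.08
tcp_pos: [0.5642, -0.1159, 0.1806]
tool_rot: [-0.109, 0.994, 0.001, -0.001]
force: [0.4, 0.6, 1.1]
finger_gap: 1.0
gripper_force: 0.0
```

```bash
python3 - <<'E'
from fit import *
s=snap("wrist"); pickle.dump(s,open("w13.pkl","wb")); save(s,"w13.png",k=1.5)
for k in("w13","w11","w3"):
    s=L(k);C=cloud(s); x,y,z=C[...,0],C[...,1],C[...,2]
    m=(z>.0175)&(z<.027)&(np.hypot(x-.594,y+.118)<.03); (c,r)=cv2.minEnclosingCircle(C[m][:,:2].astype(np.float32)); v,u=np.nonzero(m); print(k,m.sum(),np.round(c,4),r,np.median(z[m]),(u.mean(),v.mean()),s["img"][int(v.mean()),int(u.mean())])
st=readout.sense(); print(st["tcp_pos"]); go([*np.array(c)+[.0016,.0004],.031],102.45)
E
```

```text
w13 1444 [ 0.5924 -0.1164] 0.02022952027618885 0.020898253427927393 (np.float64(243.66551246537395), np.float64(210.08587257617728)) [241 142  66]
w11 1579 [ 0.5926 -0.1168] 0.020485009998083115 0.020920999599380985 (np.float64(129.19252691576946), np.float64(131.69601013299555)) [232 132  62]
w3 1407 [ 0.5928 -0.1167] 0.02042725495994091 0.0209228657984743 (np.float64(336.046908315565), np.float64(226.80312722103767)) [246 149  73]
[ 0.56430012 -0.11550824  0.18084262]
 turn [ 0.11 -0.11  0.14] shift [-29.5  -7.6 149.8] rows>= 4.0 q1,q6 deg [ -23. -125.]
```

Request:
move_arm --pt "0 0 0 -20 -7.3 25 0" --pt "0 0 0 -29.5 -7.3 50 0.1" --pt "0 0 0 -29.5 -7.3 75 0.2" --pt "0 0 0 -29.5 -7.3 100 0.2" --pt "0 0 0 -29.5 -7.3 118 0.2" --pt "0 0 0 -29.5 -7.3 132 0.2" --pt "0 0 0 -29.5 -7.3 140 0.2" --pt "0 0 0 -29.5 -7.3 144 0.2" --pt "0 0 0 -29.5 -7.3 145 0.2" --pt "0 0 0 -29.5 -7.3 145 0.2" --pt "0 0 0 -29.5 -7.3 145 0.2" --squeeze 30

```text
t: 31.05
tcp_pos: [0.5962, -0.1179, 0.0376]
tool_rot: [-0.109, 0.994, -0.0, 0.001]
force: [0.1, -0.4, 0.4]
finger_gap: 0.795
gripper_force: 0.0
```

```bash
python3 - <<'E'
from fit import *
print(readout.sense()["force"]);go([.5941,-.1161,.0325],102.45)
E
```

```text
[ 0.11784963 -0.39187472  0.3987439 ]
 turn [-0.06  0.09  0.08] shift [1.7 2.3 5.1] rows>= 1.0 q1,q6 deg [ -22. -124.]
```

Request:
move_arm --pt "0 0 0 1.7 2.3 3 0.2" --pt "0 0 0 1.7 2.3 5 0.2" --pt "0 0 0 1.7 2.3 5 0.3" --pt "0 0 0 1.7 2.3 5 0.4" --pt "0 0 0 1.7 2.3 5 0.5" --pt "0 0 0 1.7 2.3 5 0.6" --pt "0 0 0 1.7 2.3 5 0.65" --pt "0 0 0 1.7 2.3 5 0.65" --pt "0 0 0 1.7 2.3 5 0.65"

```text
t: 31.8
tcp_pos: [0.5936, -0.1164, 0.032]
tool_rot: [-0.109, 0.994, -0.0, 0.0]
force: [-1.2, -0.6, 2.7]
finger_gap: 0.447
gripper_force: 30.2
```

```bash
python3 - <<'E'
from fit import *
st=readout.sense();print(st["force"],st["finger_gap"]*85,st["gripper_force"]);go([.5941,-.1161,.0325],102.45);go([.6122,.2438,.10],102.45)
E
```

```text
[-1.24300502 -0.59174956  2.70483591] 38.02264691064457 30.24529706686735
 turn [-0.03  0.03  0.06] shift [-0.5  0.1 -0.5] rows>= 1.0 q1,q6 deg [ -22. -124.]
 turn [-0.03  0.03  0.06] shift [-96.2 347.6 -68.2] rows>= 9.0 q1,q6 deg [ -22. -124.]
```

Request:
move_arm --pt "0 0 0 0 0 -15 0.65" --pt "0 0 0 0 0 -50 0.65" --pt "0 0 0 -8 15 -85 0.65" --pt "0 0 0 -17 54 -90 0.65" --pt "0 0 0 -27 94 -90 0.65" --pt "0 0 0 -38 133 -90 0.65" --pt "0 0 0 -49 172 -90 0.65" --pt "0 0 0 -60 211 -90 0.65" --pt "0 0 0 -71 250 -90 0.65" --pt "0 0 0 -82 288 -90 0.65" --pt "0 0 0 -91 322 -90 0.65" --pt "0 0 0 -96 347 -85 0.65"

```text
t: 32.8
tcp_pos: [0.6122, 0.2471, 0.117]
tool_rot: [-0.11, 0.994, 0.001, 0.001]
force: [0.8, 0.0, -0.4]
finger_gap: 0.447
gripper_force: 30.6
```

Request:
move_arm --pt "0 0 0 0 0 15 0.65" --pt "0 0 0 0 0 30 0.65" --pt "0 0 0 0 0 40 0.65" --pt "0 0 0 0 0 45 0.65" --pt "0 0 0 0 0 45 0.65" --pt "0 0 0 0 0 45 0.65"

```text
t: 33.3
tcp_pos: [0.6121, 0.2429, 0.0714]
tool_rot: [-0.109, 0.994, -0.0, -0.0]
force: [0.7, 0.0, -0.6]
finger_gap: 0.443
gripper_force: 30.6
```

```bash
python3 - <<'E'
from fit import *
st=readout.sense();print(st["force"],st["finger_gap"]*85);go([.6117,.2437,.031],102.45)
E
```

```text
[ 0.69131845  0.0421412  -0.56454493] 37.67303446978074
 turn [ 0.   -0.03  0.01] shift [ 0.2  0.9 40.4] rows>= 1.0 q1,q6 deg [ 12. -91.]
```

Request:
move_arm --pt "0 0 0 0 0.5 10 0.65" --pt "0 0 0 0 0.5 19 0.65" --pt "0 0 0 0 0.5 27 0.65" --pt "0 0 0 0 0.5 33 0.65" --pt "0 0 0 0 0.5 37 0.65" --pt "0 0 0 0 0.5 39 0.65" --pt "0 0 0 0 0.5 39 0.65" --pt "0 0 0 0 0.5 39 0.65"

```text
t: 33.97
tcp_pos: [0.612, 0.2439, 0.0326]
tool_rot: [-0.109, 0.994, 0.0, 0.0]
force: [-0.6, -0.2, -1.7]
finger_gap: 0.446
gripper_force: 30.6
```

```bash
python3 - <<'E'
from fit import *
st=readout.sense();print(st["force"]);go([.6117,.2437,.029],102.45)
E
```

```text
[-0.58454701 -0.23328184 -1.71111836]
 turn [0.   0.01 0.06] shift [ 0.3 -0.2  3.6] rows>= 1.0 q1,q6 deg [ 12. -90.]
```

Request:
move_arm --pt "0 0 0 0.3 0 1.5 0.65" --pt "0 0 0 0.3 0 2.7 0.65" --pt "0 0 0 0.3 0 3.4 0.65" --pt "0 0 0 0.3 0 3.6 0.65" --pt "0 0 0 0.3 0 3.6 0.65"

```text
t: 34.38
tcp_pos: [0.6116, 0.2438, 0.0291]
tool_rot: [-0.109, 0.994, 0.0, 0.0]
force: [-0.5, -0.6, -1.1]
finger_gap: 0.446
gripper_force: 30.6
```

Request:
move_arm --pt "0 0 0 0 0 0.4 0.65" --pt "0 0 0 0 0 0.4 0.65" --pt "0 0 0 0 0 0.4 0.65"

```text
t: 34.63
tcp_pos: [0.6116, 0.2438, 0.029]
tool_rot: [-0.109, 0.994, -0.0, 0.0]
force: [-1.2, -0.2, 2.2]
finger_gap: 0.446
gripper_force: 30.8
```

Request:
move_arm --pt "0 0 0 0 0 0 0.55" --pt "0 0 0 0 0 0 0.45" --pt "0 0 0 0 0 0 0.35" --pt "0 0 0 0 0 0 0.3" --pt "0 0 0 0 0 -15 0.3" --pt "0 0 0 0 0 -45 0.3" --pt "0 0 0 0 0 -85 0.3" --pt "0 0 0 20 0 -125 0.1" --pt "0 0 0 50 0 -165 0" --pt "0 0 0 70 0 -200 0" --pt "0 0 0 70 0 -200 0" --pt "0 0 0 70 0 -200 0"

```text
t: 35.63
tcp_pos: [0.5436, 0.229, 0.2332]
tool_rot: [-0.109, 0.994, 0.0, 0.004]
force: [0.9, -0.7, -0.1]
finger_gap: 1.001
gripper_force: 0.0
```

Request:
move_arm --pt "0 0 0 0 0 0 0" --pt "0 0 0 0 0 0 0" --pt "0 0 0 0 0 0 0"

```text
t: 35.88
tcp_pos: [0.5432, 0.2285, 0.2267]
tool_rot: [-0.109, 0.994, -0.0, -0.001]
force: [0.4, 0.2, 0.1]
finger_gap: 0.998
gripper_force: 0.0
```

```bash
python3 - <<'E'
from fit import *
s=snap("wrist"); pickle.dump(s,open("w14.pkl","wb")); save(s,"w14.png",k=1.5); save(snap("top"),"top1.png",k=1.5)
C=cloud(s); x,y,z=C[...,0],C[...,1],C[...,2]
m=(z>.0145)&(z<.025)&(np.hypot(x-.6106,y-.2436)<.03); (c,r)=cv2.minEnclosingCircle(C[m][:,:2].astype(np.float32)); print("tin",m.sum(),c,r,inpad(c))
hd=(z>.050)&(z<.06)&(np.hypot(x-.533,y-.1317)<.04); (c,r)=cv2.minEnclosingCircle(C[hd][:,:2].astype(np.float32)); print("head",c,r,inpad(c))
for n,a in dict(swage=((.497,.302),.055,.027,.046),dome=((.513,.2219),.035,.055,.066),bench=((.513,.2219),.055,.016,.026)).items():
    r=fit(s,*a); print(n,r,inpad(r[1]))
st=readout.sense(); print(st["tcp_pos"],st["t"],st["force"])
E
```

```text
tin 988 (0.6106426119804382, 0.2440248280763626) 0.020361701026558876 [100.1   0.6]
head (0.5335524082183838, 0.13193956017494202) 0.022219698876142502 [  0.7 -92.3]
swage (np.int64(2190), array([0.4957, 0.3024]), array([0.0761, 0.0248]), 12.63, np.float64(0.0381)) [ 0.5 82.3]
dome (np.int64(1620), array([0.5131, 0.2219]), array([0.0403, 0.04  ]), 11.89, np.float64(0.0609)) [ 0.1 -0. ]
bench (np.int64(2242), array([0.5127, 0.2216]), array([0.0789, 0.0561]), 12.47, np.float64(0.021)) [-0.4 -0.2]
[0.54321692 0.22851956 0.22668492] 35.9833 [-0.32322158 -0.89643589 -0.49887808]
```

View pics/w14.png

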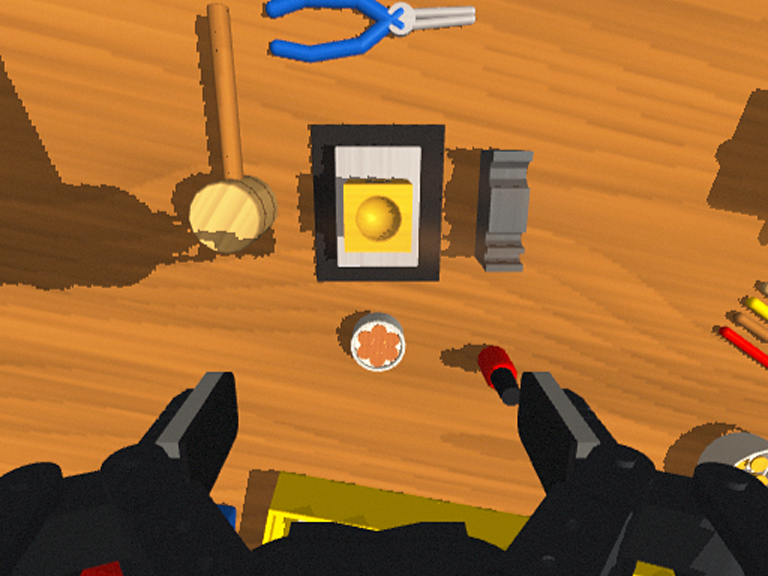

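The wrist view 14 (at 1.5x) shows the finished bench. The stack is at (378,208) on the pad, the swage block (505,210) on the left, the mallet head (230,215) on the right with its handle towards the robot, and the copper tin (378,342) behind. The bottle (495,370) and pliers (370,30) are untouched, and the gripper is clear, so I'm handing in.

```bash
python3 -c "
from station import order; print(order.sign_off())"
```

```text
the job is handed in; nothing more can be done
None
```

The job is done and handed in after 36 s of the allowed 144 s: all five pieces measured within about 1 mm of their places on or beside the pad, each was lowered to contact before release, and the silver tin, bottle and pliers were never touched.

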